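Wet the brush at the pump dish and clean the board's contact row

ROBOT

A 7-joint arm with a two-finger parallel gripper is mounted at the origin on the work surface. World frame = base frame: x ahead of the robot, y to its left, z up, the work surface at z = 0. Lengths are in m, angles in rad, forces in N, time in s.
With the tool pointing down it reaches from about 0.425 to 0.875 m from the base axis. Payload 9.9 kg.
Tool frame: the origin (TCP) lies at the very end of the fingers, on their centre line; the grasp point (between the pads) lies 19 mm behind it; z points along the fingers, y is the line along which they close (so a half turn about z gives the same grasp; the last joint's range is limited). The gripper opens to 85 mm and grips with 20 to 120 N. Pads are 22 mm wide; open, the fingers measure 114 mm over their backs; the gripper's body (76 mm by 85 mm) begins 54 mm behind the grasp point. The pads swing forward as they close: fully open they stand 13 mm farther back than shut.
Start: joints at [1.111, 0.576, 0.025, 1.437, -0.015, 1.129, -0.057], TCP at [0.248, -0.628, 0.231] pointing down, gripper open.
Joint ranges: [-2.76, 2.76], [-0.34, 2.15], [-1.52, 1.57], [0.19, 2.46], [-1.09, 4.23], [0.17, 1.99], [-2.82, 2.82]. Speed limits (rad/s): [2.22, 2.22, 3.01, 3.01, 3.14, 3.14, 3.14].

INTERFACE

Orientations are given as a unit quaternion [x, y, z, w].
In Python, from station import get_obs, camera, finish_job gives the robot as it stands.
- The arm moves only by the tool arm_command, never from a script. Its argument "moves" is a list of rows, each an object of numbers: "tx", "ty", "tz": the shift along the tool's x, y, z in cm; "rx", "ry", "rz": the turn, a rotation vector about the tool's x, y, z in degrees; "gripper": the opening, from -1 (shut) to 1 (fully open). In form: [{"tx": .., "ty": .., "tz": .., "rx": .., "ry": .., "rz": .., "gripper": ..}, ...]. A call has 1 to 8 rows; each row is the pose to reach, as a shift and turn from the pose commanded when the call began, along the tool's axes at that moment; what a row does not reach only later rows make up. A row lasts 1/12 s, in which the tool goes at most 41.7 mm and 7.16 degrees, less where a joint would pass 70% of its speed; a pose out of reach is approached as far as the arm can. A call with a gripper value outside its range is refused whole. The fingers move at their own pace and stop on an object; "grip_force" is the grip in N (left out, the last holds). Time passes only in rows, so rows that repeat a pose let the fingers close. It gives the time, the measured TCP pose, the force, the opening and the grip force at its end, in the units of the state.
- get_obs(): the state, without advancing time (a new reading comes with each control period).
- camera(name): name is "side" or "top"; returns a dict with "img" (420x560x3 uint8, blue, green, red), "mtx" (3x3 intrinsics, pixels), "rvec" (rotation vector, rad) and "tvec" (3), from world to camera coordinates, as OpenCV has them. Camera axes: x right, y down, z forward; pixel columns grow to the right and rows downward; lengths in m; the calibration is good to about 2 mm. A picture is of the moment at which its call begins. There is no depth.
- finish_job(): hands the job in; it is judged then, once.
The state is a dict: "clock": time; "joints": joint angles; "joint_velocities": joint speeds; "tau": joint torques, N m; "tcp_pos": TCP position; "ee_rot": TCP orientation; "force": force on the tool from outside, world axes, zero at the start; "wrist_torque": the same for the moment, N m; "width": opening from 0.0 (shut) to 1.0 (fully open); "grasp_force": force on a finger pad.
Only numpy, scipy, OpenCV 4.12 (cv2) and the standard library are available. Lean on these libraries where they do the work, as an engineer would, in place of code of your own. Each camera call takes 0.05 s, during which the arm holds its last target. There are 200 camera calls.

TASK

Take the brush out of the inclined cradle, dip its bristles into the steel dish of the solvent dispenser under the clear shelf and push the dish gently all the way down with them so that it pumps, then let it rise again. With the wetted bristles lightly brush the row of gold contacts on the circuit board in the holder along its whole length, from the left end to the right as seen from the robot. Finally put the brush back in its own trough of the cradle, bristles down against the stop; leave the dispenser and everything else on the bench where it stands.

Things in the scene. Friction and masses are not known exactly. Their poses are not given: they have to be found in the camera images.
- brush: Loose cleaning brush, 160 mm, about 30 g: grey square handle 12 x 12 mm (45 to 160 mm from the bristle end), plain steel ferrule 10 mm wide (18 to 45), grey tuft 8 mm wide with round end (0 to 18). Origin at the bristle end, own z along it to the handle's end, x and y square to the handle's flats. Starts in either trough of the cradle, bristles down, leaning 35 degrees from vertical.
- brush_tip (a point): On the brush's axis 4 mm from the bristle end: the centre of the tuft's round end (radius 4 mm), so that whatever the brush touches with its end lies 4 mm from this point at any tilt.
- brush_grip (a point): On the brush's axis, 130 mm up from brush_tip and 26 mm below the end of the handle: a place to grip it, 29 mm clear of the trough's upper end along the axis.
- spudger: Bystander: prying tool in the cradle's other trough, handle (12 x 12 mm) and length (160 mm) like the brush's, but with a flat black blade instead of ferrule and tuft. Origin at the blade's end, own z along the tool to the handle's end.
- cradle: Fixed aluminium tool cradle, base 120 x 160 x 8 mm, origin under its centre; two open U troughs at its y = +40 and -40 mm. Each is 105 mm long, 35 degrees from vertical: lower end with a stop plate at x = +40 mm, 18 mm up; upper end leans to -x, 104 mm up. Inside 20 mm wide, side walls 15 mm high, open on the side that looks up and to +x. A tool lies on the floor, its end on the stop.
- slot0_low (a point): Trough at the cradle's +y side: where brush_tip lies when the brush is seated (on the stop and on the trough's floor).
- slot0_high (a point): The same trough: where brush_grip lies when the brush is seated; the line from slot0_low to it is the trough's direction.
- slot1_low (a point): Trough at the cradle's -y side: where brush_tip lies when the brush is seated there.
- slot1_high (a point): The same trough: where brush_grip lies when the brush is seated there.
- dispenser: Loose solvent dispenser, about 0.3 to 0.6 kg, upright: squat amber bottle 72 mm across, 90 mm high, with a black collar and on its top a round steel dish on a sprung pump stem. Origin under its centre. It stands under the front part of the clear shelf, its axis 48 to 56 mm behind the shelf's front edge.
- dish_floor (a point): Centre of the dish's inner floor, 103.5 mm above the bench when up; moves with the dish. The dish is an open steel cup 50 mm across at the rim, 10 mm deep inside, inner width 37 mm at the floor widening to 45 mm at the rim.
- pump (a joint): How far the dish is pushed down: 0 up, 0.007 m at its stop. A spring holds it up: 2 N starts it, about 6 N puts it on its stop; it rises by itself.
- holder: Fixed aluminium board holder on legs, frame 90 x 170 mm (200 over its side screws), 60 mm high, origin under its centre. On a height-adjustable bed in its middle a green circuit board, 50 x 80 mm, lies on black foam between two end jaws (42 to 52 mm from the middle along y, 7 mm above the board). The bed is set 0 to 9 mm up; this is not reported and has to be felt or seen.
- contact_row (a point): Fixed to the holder: centre of the row of gold contacts, at the height (65 mm above the bench) of the board's face with the bed fully down; the real face lies 0 to 9 mm higher. The row runs along the holder's y from -21 to +21 mm (eleven gold bars, each 10 mm long in x), left end at +y. Axes as the holder's.
- board (a joint): How far the board is pushed down into its foam: 0 free, 0.006 m is the end. It yields from about 0.8 N on, then 1 N per mm; it springs back. It must never go beyond 0.0045.
- shelf: Fixed clear plastic shelf on two rear uprights, 220 mm deep (x), 360 wide (y), origin on the bench under its centre. Board 5 mm thick, underside 222 mm up; front edge at its x = -110 mm, with a clear lip up to 247 mm. Small tubs of screws stand on its rear half. Below it, in front of the uprights, are only two slim brackets 150 mm either side of the middle.
- phone: Bystander: black phone lying flat, 146 x 71 x 8 mm, origin under its centre.
- tweezers: Bystander: steel tweezers lying flat, 132 mm long, 10 mm high, origin near the middle, along own x.
- screwdriver: Bystander: screwdriver lying on the bench, 160 mm long along own x.
- blower: Bystander: black rubber dust blower standing upright, 62 mm across, 115 mm high, origin under its centre.
- tub: Bystander: empty clear tub, 90 x 120 x 45 mm, origin under its centre.
- lens: Bystander: black lens barrel, 48 mm across, 40 mm high, origin under its centre.
- pot: Bystander: small empty steel cup, 68 mm across, 50 mm high, origin under its centre.
Things that resemble listed ones, but are neither listed nor needed, are in the scene too. Leave any purple look-alike of the cradle alone. What is shaped like the holder but turquoise is not meant.

How it is judged:
On the way, in this order (a step that is already met when the one before it is completed fails the run):
1. the bristles stand in the dish and have pushed it all the way down (at least 6 of its 7 mm) (value of joint pump above 0.006 m and contact force between brush and dispenser above 1 N and horizontal distance between brush_tip and dish_floor below 0.018 m and z of brush_tip in the frame of dish_floor below 0.01 m), for 0.05 s.
2. the dish has risen again (within 1.5 mm of its top) and the bristles press on the left end of the contact row (value of joint pump below 0.0015 m and value of joint board above 0.0003 m and contact force between brush and holder above 0.3 N and y of brush_tip in the frame of contact_row between 0.015 and 0.03 m and x of brush_tip in the frame of contact_row between -0.007 and 0.007 m), for 0.05 s.
3. they press on the middle of the row (value of joint board above 0.0003 m and contact force between brush and holder above 0.3 N and y of brush_tip in the frame of contact_row between -0.006 and 0.006 m and x of brush_tip in the frame of contact_row between -0.007 and 0.007 m), for 0.05 s.
4. they press on the right end of the row (value of joint board above 0.0003 m and contact force between brush and holder above 0.3 N and y of brush_tip in the frame of contact_row between -0.03 and -0.015 m and x of brush_tip in the frame of contact_row between -0.007 and 0.007 m), for 0.05 s.
At the end, for the whole second after the job is handed in: the brush lies in its own trough of the cradle, bristle end within 10 mm of its seat at the stop and handle within 15 mm of its line, at rest; the dish has risen to within 1.5 mm of its top; the board is not pressed; the dispenser is within 15 mm of where it stood (((distance between brush_tip and slot0_low below 0.01 m and distance between brush_grip and slot0_high below 0.015 m) or (distance between brush_tip and slot1_low below 0.01 m and distance between brush_grip and slot1_high below 0.015 m)) and linear speed of brush below 0.02 m/s and value of joint pump below 0.0015 m and value of joint board below 0.001 m and distance of dispenser from where it was at the start of the episode below 0.015 m); the robot touches nothing.
It fails at once if the circuit board is pressed more than 4.5 mm into its foam (value of joint board above 0.0045 m).
It fails at once if the dispenser is pushed with more than 25 N (contact force between any of brush, the fingers, the arm and dispenser above 25 N).
It fails at once if the dispenser is pushed away by more than 15 mm or tipped by more than 12 degrees (distance of dispenser from where it was at the start of the episode above 0.015 m or angle between dispenser's own z axis and vertical above 0.21 rad).
It fails at once if the other hand tool in the cradle is shifted by more than 10 mm (distance of spudger from where it was at the start of the episode above 0.01 m).
It fails at once if the phone, tweezers, screwdriver, blower, tub, lens or pot is shifted by more than 25 mm (distance of any of phone, tweezers, screwdriver, blower, tub, lens, pot from where it was at the start of the episode above 0.025 m).
It also fails if it takes over 72 s, if anything falls off the work surface, if the arm or the gripper's body presses on something with over 40 N, if the wrist force passes 120 N, or if a joint passes its speed limit or range.

## Working session

There is one attempt and no reset: what is moved stays moved. The work goes in short steps, Python scripts to look and compute and a tool call to move; the robot and the scene stay as the last step left them, time stands still between calls to the robot, and variables do not carry over. Pictures are saved under pics/ and viewed, at most 10 in all, crops included, and the job is handed in when it is done.

Besides the shell and the picture viewer there is one more tool, called after "Emit:" as name(argument=value, ...), one argument or row to a line, values as JSON. arm_command: Moves the arm, as the interface text tells. Its arguments: {"type":"object","properties":{"moves":{"type":"array"},"grip_force":{"type":"number"}},"required":["moves"]}

```bash
ls && mkdir -p pics && python3 - <<'E'
from station import get_obs,camera
import cv2,pickle
o=get_obs();print(o)
for n in("side","top"):
    c=camera(n);cv2.imwrite(f"pics/{n}0.png",c["img"]);pickle.dump(c,open(f"{n}0.pkl","wb"))
    R=cv2.Rodrigues(c["rvec"])[0];print(n,(-R.T@c["tvec"].reshape(3)).round(3),R.round(2).tolist(),c["mtx"].round(0).tolist())
E
```

```text
pics
{'clock': 0.0, 'joints': array([ 1.11118973,  0.57652579,  0.02485815,  1.43795369, -0.01498827,
        1.12900943, -0.05648361]), 'joint_velocities': array([-4.61175023e-05, -1.77242460e-03, -1.84445611e-03, -8.22179456e-06,
        3.16368518e-04,  1.42554553e-04, -1.72868232e-04]), 'tau': array([-2.67082441e-04, -7.65767169e+01,  2.24981479e+00, -2.85971493e+01,
        1.50832714e-02,  1.26711343e-02, -1.72906954e-05]), 'tcp_pos': array([ 0.24755637, -0.62744906,  0.23043112]), 'ee_rot': array([ 9.82393672e-01,  1.86820610e-01, -2.12603400e-04, -8.28911094e-04]), 'force': array([ 0.5391407 ,  0.2768965 , -0.32279708]), 'wrist_torque': array([-0.02350537, -0.02952287,  0.05336064]), 'grasp_force': 0.0, 'width': 1.0023270775951432}
side [ 0.317 -1.03   1.056] [[0.99, -0.15, 0.02], [-0.09, -0.67, -0.74], [0.12, 0.73, -0.68]] [[530.0, 0.0, 284.0], [0.0, 530.0, 214.0], [0.0, 0.0, 1.0]]
top [0.333 0.006 1.427] [[-0.01, -1.0, -0.01], [-0.99, 0.01, -0.1], [0.1, 0.01, -0.99]] [[462.0, 0.0, 281.0], [0.0, 462.0, 209.0], [0.0, 0.0, 1.0]]
```

View pics/side0.png

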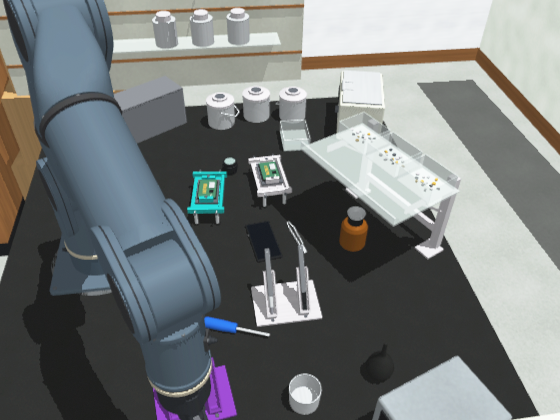

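View pics/top0.png

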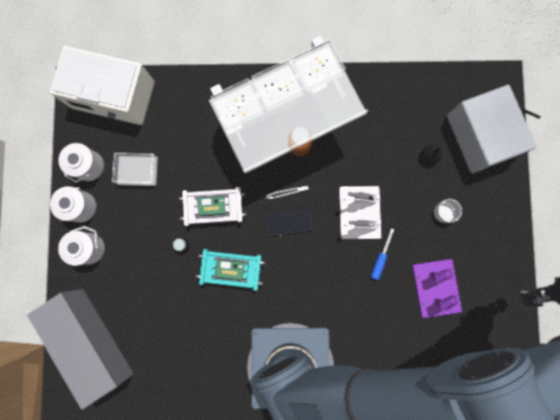

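The side view shows the white cradle at about (285,300), the purple look-alike at (195,395), the silver holder at (270,177), the turquoise one at (207,192) and the amber dispenser at (354,230). In the top view the white cradle is at (360,212), the holder at (212,207) and the dispenser at (300,140), under the clear shelf. The white cradle and silver holder are the aluminium ones described. Next I'll enlarge crops of the cradle and holder.

```bash
python3 - <<'E'
import cv2,pickle,numpy as np
s=pickle.load(open("side0.pkl","rb"))["img"];t=pickle.load(open("top0.pkl","rb"))["img"]
def crop(i,x,y,w,h):return cv2.resize(i[y:y+h,x:x+w],(400,300) ,interpolation=cv2.INTER_CUBIC)
a=np.vstack([np.hstack([crop(s,235,222,120,90+15),crop(t,320,175,80,60+15)]),np.hstack([crop(s,235,140,80,70),crop(t,170,175,88,66)])])
cv2.imwrite("pics/crop1.png",a)
E
```

```text
(no output)
```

View pics/crop1.png

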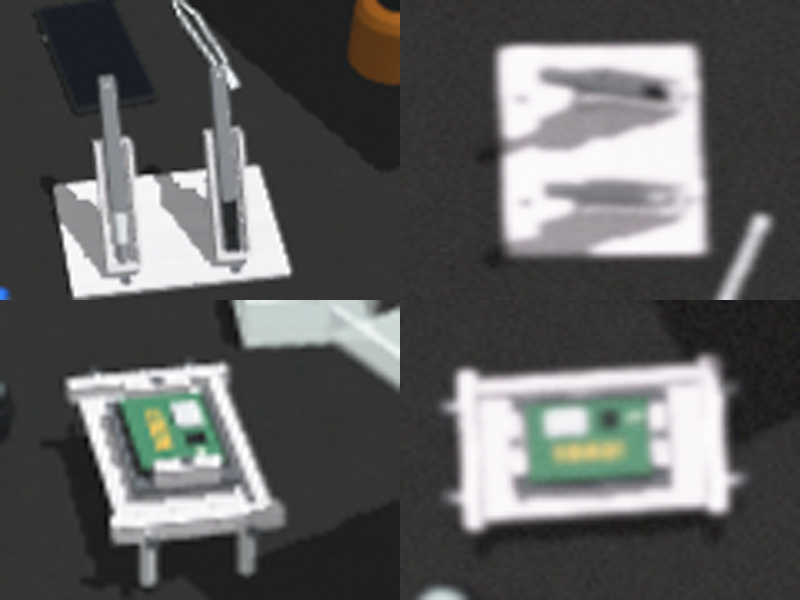

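Candidates: the tool at side px (267,275) / top px (355,222) has a ferrule and light tuft, so it is the brush, in the trough nearer the robot. The one at side px (303,270) / top px (362,205) has a black blade, so it is the spudger. The white cradle and white holder are the ones meant. Now I'll measure.

```bash
cat > h.py <<'E'
import cv2,pickle,numpy as np
from scipy.optimize import least_squares
def load(n,k=0):return pickle.load(open(f"{n}{k}.pkl","rb"))
def ray(c,p):
    R=cv2.Rodrigues(c["rvec"])[0];t=np.asarray(c["tvec"]).reshape(3)
    d=R.T@np.linalg.inv(c["mtx"])@np.r_[p,1.];return -R.T@t,d/np.linalg.norm(d)
def onz(c,p,z):
    o,d=ray(c,p);return o+d*(z-o[2])/d[2]
def tri(a,pa,b,pb):
    A=np.zeros((3,3));v=np.zeros(3);r=[ray(a,pa),ray(b,pb)]
    for o,d in r:
        M=np.eye(3)-np.outer(d,d);A+=M;v+=M@o
    x=np.linalg.solve(A,v);return x,[np.linalg.norm((np.eye(3)-np.outer(d,d))@(x-o))*1e3 for o,d in r]
def proj(c,P):return cv2.projectPoints(np.atleast_2d(np.asarray(P,float)),c["rvec"],c["tvec"],c["mtx"],None)[0].reshape(-1,2)
def blob(img,lo,hi,box,hsv=True):
    x,y,w,h=box;i=cv2.cvtColor(img,cv2.COLOR_BGR2HSV)if hsv else img
    m=np.zeros(img.shape[:2],np.uint8);m[y:y+h,x:x+w]=cv2.inRange(i[y:y+h,x:x+w],np.array(lo),np.array(hi));return m
def big(m):return max(cv2.findContours(m,0,2)[0],key=cv2.contourArea)
E
python3 - <<'E'
from h import *
s,t=load("side"),load("top")
# cradle base
for c,b in((t,(330,178,60,68)),(s,(235,270,100,60))):
    m=blob(c["img"],(0,0,185),(180,40,255),b);k=big(m)
    r=cv2.boxPoints(cv2.minAreaRect(k));print("cradle",[onz(c,p,.008).round(4).tolist() for p in r],np.mean([onz(c,p,.008) for p in r],0).round(4))
# gold
G=[]
for c,b in((t,(195,195,40,25)),(s,(250,150,40,40))):
    m=blob(c["img"],(15,110,130),(32,255,255),b);ys,xs=np.nonzero(m)
    p=np.c_[xs,ys];G.append(p.mean(0));pc=np.linalg.svd(p-p.mean(0))[2][0];q=(p-p.mean(0))@pc
    print("gold",len(xs),G[-1],[onz(c,G[-1]+pc*v,.07).round(4).tolist() for v in(q.min(),q.max())])
print(tri(t,G[0],s,G[1]))
# green board
for c,b in((t,(190,185,50,40)),(s,(250,150,45,45))):
    m=blob(c["img"],(35,80,50),(85,255,255),b);r=cv2.minAreaRect(big(m));P=[onz(c,p,.07) for p in cv2.boxPoints(r)];print("board",np.round(P,4).tolist(),np.mean(P,0))
# holder frame
for c,b in((t,(170,180,80,55)),):
    m=blob(c["img"],(0,0,185),(180,40,255),b);r=cv2.minAreaRect(big(cv2.morphologyEx(m,cv2.MORPH_CLOSE,np.ones((9,9)))));P=[onz(c,p,.06) for p in cv2.boxPoints(r)];print("holder",np.round(P,4).tolist(),np.mean(P,0))
# amber
m=blob(s["img"],(5,130,60),(20,255,255),(330,200,50,60));x,y,w,h=cv2.boundingRect(big(m));print("amber side",x,y,w,h)
m=blob(t["img"],(5,60,60),(20,255,255),(280,115,50,50));print("amber top",cv2.boundingRect(big(m)))
def up(i,x,y,w,h):return cv2.resize(i[y:y+h,x:x+w],(400,400),interpolation=cv2.INTER_CUBIC)
cv2.imwrite("pics/disp.png",np.hstack([up(s["img"],325,195,60,60),up(t["img"],270,110,60,60)]))
# shelf front edge ends, rough
for p in((247,170),(366,112)):print("shelf",onz(t,p,.247).round(3))
E
```

```text
cradle [[0.5434, -0.1607, 0.008], [0.5459, -0.2827, 0.008], [0.3856, -0.2827, 0.008], [0.3831, -0.162, 0.008]] [ 0.4645 -0.222   0.008 ]
cradle [[0.3854, -0.1189, 0.008], [0.5596, -0.1144, 0.008], [0.5421, -0.2835, 0.008], [0.3835, -0.285, 0.008]] [ 0.4676 -0.2004  0.008 ]<stdin>:11: RuntimeWarning: Mean of empty slice.
  ret = um.true_divide(
Traceback (most recent call last):
ValueError: zero-size array to reduction operation minimum which has no identity
```

```bash
python3 - <<'E'
from h import *
s,t=load("side"),load("top")
G=[]
for c,b in((t,(195,195,40,25)),(s,(250,150,40,40))):
    m=blob(c["img"],(12,70,110),(33,255,255),b);
    ys,xs=np.nonzero(m);w=m[ys,xs]
    if len(xs)<5:
        x,y,ww,hh=b;h=cv2.cvtColor(c["img"],cv2.COLOR_BGR2HSV)[y:y+hh,x:x+ww].reshape(-1,3);print(h[(h[:,0]<34)&(h[:,1]>50)][:30].tolist());continue
    p=np.c_[xs,ys];G.append(p.mean(0));pc=np.linalg.svd(p-p.mean(0))[2][0];q=(p-p.mean(0))@pc
    print("gold",len(xs),G[-1],[onz(c,G[-1]+pc*v,.07).round(4).tolist() for v in(q.min(),q.max())])
if len(G)>1:print(tri(t,G[0],s,G[1]))
for c,b in((t,(190,185,50,40)),(s,(250,150,45,45))):
    m=blob(c["img"],(35,80,50),(85,255,255),b);r=cv2.minAreaRect(big(m));P=[onz(c,p,.07) for p in cv2.boxPoints(r)];print("board",np.round(P,4).tolist(),np.mean(P,0))
for c,b in((t,(170,180,80,55)),):
    m=blob(c["img"],(0,0,185),(180,40,255),b);r=cv2.minAreaRect(big(cv2.morphologyEx(m,cv2.MORPH_CLOSE,np.ones((9,9)))));P=[onz(c,p,.06) for p in cv2.boxPoints(r)];print("holder",np.round(P,4).tolist(),np.mean(P,0))
m=blob(s["img"],(5,130,60),(20,255,255),(330,200,50,60));x,y,w,h=cv2.boundingRect(big(m));print("amber side",x,y,w,h)
m=blob(t["img"],(0,25,60),(25,255,255),(280,115,50,50));print("amber top",cv2.boundingRect(big(m)))
def up(i,x,y,w,h):return cv2.resize(i[y:y+h,x:x+w],(400,400),interpolation=cv2.INTER_CUBIC)
cv2.imwrite("pics/disp.png",np.hstack([up(s["img"],325,195,60,60),up(t["img"],270,110,60,60)]))
for p in((247,170),(366,112)):print("shelf",onz(t,p,.247).round(3))
E
```

```text
gold 40 [210.5 208. ] [[0.4752, 0.2483, 0.07], [0.4757, 0.2096, 0.07]]
gold 26 [266.23076923 170.07692308] [[0.4722, 0.2478, 0.07], [0.4749, 0.2059, 0.07]]
(array([0.47490191, 0.2294054 , 0.06737995]), [np.float64(0.867530720634596), np.float64(0.8675307206345088)])
board [[0.5052, 0.2659, 0.07], [0.5087, 0.1933, 0.07], [0.4609, 0.1903, 0.07], [0.4573, 0.2627, 0.07]] [0.48302774 0.22805227 0.07      ]
board [[0.4539, 0.2604, 0.07], [0.5067, 0.2761, 0.07], [0.5083, 0.1976, 0.07], [0.4573, 0.1832, 0.07]] [0.48154475 0.22931675 0.07      ]
holder [[0.5283, 0.3182, 0.06], [0.5366, 0.1411, 0.06], [0.4372, 0.1355, 0.06], [0.4289, 0.3112, 0.06]] [0.48275649 0.22648867 0.06      ]
amber side 339 217 29 35
amber top (288, 132, 25, 24)
shelf [0.555 0.106 0.247]
shelf [ 0.706 -0.206  0.247]
```

View pics/disp.png

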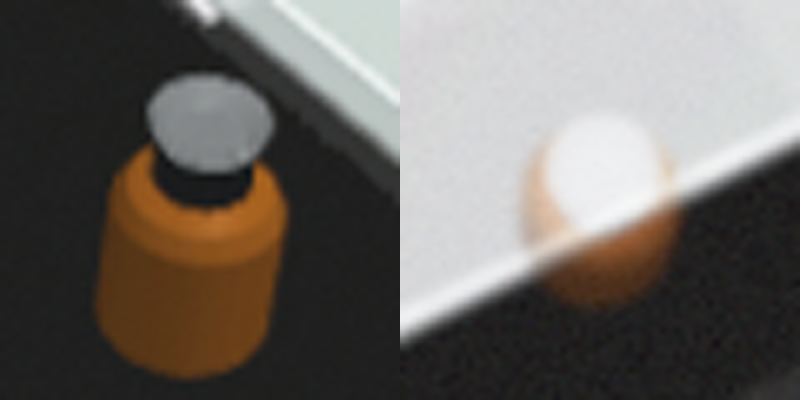

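The side crop shows the dish rim centred at about side px (356.6,213.1), with a bare view under the shelf. In the top crop it is at about (300.4,135.5), through the shelf.

```bash
python3 - <<'E'
from h import *
s,t=load("side"),load("top")
a,b=(356.6,213.1),(300.4,135.5)
print(tri(s,a,t,b),onz(s,a,.1135),onz(t,b,.1135))
D=onz(s,a,.1135)
e0,e1=np.array([.555,.106]),np.array([.706,-.206]);n=np.array([-(e1-e0)[1],(e1-e0)[0]]);n/=np.linalg.norm(n);print("edge->dish",(D[:2]-e0)@n,n)
# cradle predicted, check handle end
yaw=np.deg2rad(-90+.8);c0=np.array([.4645,-.222,0]);R=cv2.Rodrigues(np.array([0,0,yaw]))[0]
f=lambda x,y,z:c0+R@np.array([x,y,z])
for y in(-.04,.04):
    low=f(.0426,y,.0247);u=R@np.array([-.5736,0,.8192]);g=low+.13*u;e=low+.156*u
    print(y,"low",low.round(4),"grip",g.round(4),"end px side",proj(s,e).round(1),"top",proj(t,e).round(1),"low px",proj(s,low).round(1),proj(t,low).round(1))
def up(i,x,y,w,h):return cv2.resize(i[y:y+h,x:x+w],(w*10,h*10),interpolation=cv2.INTER_NEAREST)
cv2.imwrite("pics/brush.png",np.hstack([up(s["img"],255,240,39,60),up(t["img"],338,190,40,60)]))
E
```

```text
(array([ 0.68107584, -0.0383651 ,  0.10975726]), [np.float64(0.06925329374194938), np.float64(0.0692532937419653)]) [ 0.67970955 -0.04227778  0.1135    ] [ 0.68001458 -0.03823229  0.1135    ]
edge->dish 0.04765871969743058 [0.90012276 0.43563634]
-0.04 low [ 0.4251 -0.2652  0.0247] grip [ 0.4241 -0.1906  0.1312] end px side [[266.7 248.6]] top [[351.8 222.1]] low px [[272.2 312.5]] [[375.5 224.5]]
0.04 low [ 0.5051 -0.264   0.0247] grip [ 0.504  -0.1895  0.1312] end px side [[300.2 245. ]] top [[350.7 193.4]] low px [[305.1 308.4]] [[374.3 198.3]]
```

View pics/brush.png

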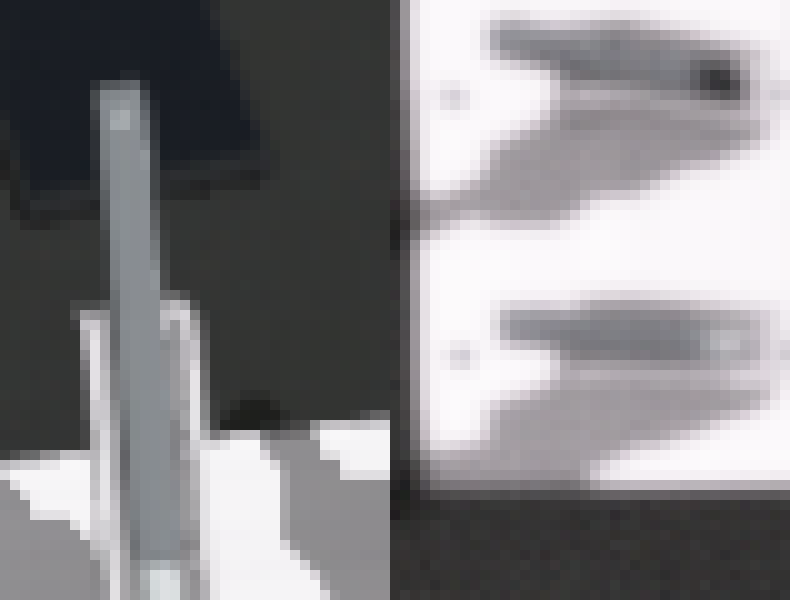

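```bash
cat >> h.py <<'E'
from scipy.spatial.transform import Rotation as Ro
def Rt(lean,tilt=0):
    """tool x horizontal azimuth lean (deg), tool pointing down, then tilted by tilt deg so that the body moves towards lean"""
    x=np.array([np.cos(np.deg2rad(lean)),np.sin(np.deg2rad(lean)),0]);z=np.array([0,0,-1.]);y=np.cross(z,x)
    k=np.deg2rad(tilt);z2=np.cos(k)*z-np.sin(k)*x;x2=np.cross(y,z2);return np.c_[x2,y,z2]
def rel(p,R,o=None):
    from station import get_obs
    o=o or get_obs();C=Ro.from_quat(o["ee_rot"]).as_matrix()
    return dict(t_cm=(C.T@(np.asarray(p)-o["tcp_pos"])*100).round(2),r_deg=np.rad2deg(Ro.from_matrix(C.T@R).as_rotvec()).round(2))
E
python3 - <<'E'
from h import *
print(rel([.424,-.1906,.26],Rt(90.8)))
E
```

```text
{'t_cm': array([ 32.45, -34.17,  -2.9 ]), 'r_deg': array([-8.000e-02, -5.000e-02, -6.926e+01])}
```

Emit:
arm_command(
  moves=[
    {"tz": -3,"gripper": 1},
    {"tx": 32.4,"ty": -34.2,"tz": -3,"rz": -69.3,"gripper": 1},
    {"tx": 32.4,"ty": -34.2,"tz": -3,"rz": -69.3,"gripper": 1},
    {"tx": 32.4,"ty": -34.2,"tz": -3,"rz": -69.3,"gripper": 1},
    {"tx": 32.4,"ty": -34.2,"tz": -3,"rz": -69.3,"gripper": 1},
    {"tx": 32.4,"ty": -34.2,"tz": -3,"rz": -69.3,"gripper": 1},
    {"tx": 32.4,"ty": -34.2,"tz": -3,"rz": -69.3,"gripper": 1},
    {"tx": 32.4,"ty": -34.2,"tz": -3,"rz": -69.3,"gripper": 1},
  ],
)

```text
invalid input at $.moves[0]: expected keys tx, ty, tz, rx, ry, rz, gripper
```

```bash
python3 - <<'E'
from h import *
from station import get_obs
o=get_obs();print(o["joints"].round(3),o["tcp_pos"],o["force"],rel([.424,-.1906,.26],Rt(90.8)))
E
```

```text
[ 1.111  0.576  0.025  1.438 -0.015  1.129 -0.056] [ 0.24760114 -0.62751625  0.23051451] [-0.06938238  0.34755629  0.59497088] {'t_cm': array([ 32.45, -34.17,  -2.9 ]), 'r_deg': array([-8.000e-02, -5.000e-02, -6.926e+01])}
```

Emit:
arm_command(
  moves=[
    {"tx": 0,"ty": 0,"tz": -3,"rx": 0,"ry": 0,"rz": 0,"gripper": 1},
    {"tx": 32.4,"ty": -34.2,"tz": -3,"rx": 0,"ry": 0,"rz": -69.3,"gripper": 1},
    {"tx": 32.4,"ty": -34.2,"tz": -3,"rx": 0,"ry": 0,"rz": -69.3,"gripper": 1},
    {"tx": 32.4,"ty": -34.2,"tz": -3,"rx": 0,"ry": 0,"rz": -69.3,"gripper": 1},
    {"tx": 32.4,"ty": -34.2,"tz": -3,"rx": 0,"ry": 0,"rz": -69.3,"gripper": 1},
    {"tx": 32.4,"ty": -34.2,"tz": -3,"rx": 0,"ry": 0,"rz": -69.3,"gripper": 1},
    {"tx": 32.4,"ty": -34.2,"tz": -3,"rx": 0,"ry": 0,"rz": -69.3,"gripper": 1},
    {"tx": 32.4,"ty": -34.2,"tz": -3,"rx": 0,"ry": 0,"rz": -69.3,"gripper": 1},
  ],
)

```text
clock: 0.77
tcp_pos: [0.3568, -0.3553, 0.2612]
ee_rot: [0.809, 0.588, -0.0, -0.0]
force: [1.6, 0.1, -0.3]
width: 1.003
grasp_force: 0.0
```

```bash
python3 - <<'E'
from h import *
from station import get_obs
o=get_obs();print(o["clock"],o["joints"].round(3),o["tcp_pos"],o["force"],rel([.424,-.1906,.26],Rt(90.8)))
E
```

```text
0.7667 [ 0.879  0.299 -0.252  1.829  0.086  1.025  0.28 ] [ 0.35677437 -0.35525962  0.26122734] [ 1.63307645  0.06342976 -0.27220559] {'t_cm': array([17.74,  1.31,  0.12]), 'r_deg': array([-1.000e-02,  1.000e-02, -1.878e+01])}
```

Emit:
arm_command(
  moves=[
    {"tx": 17.7,"ty": 1.3,"tz": 0,"rx": 0,"ry": 0,"rz": -18.8,"gripper": 1},
    {"tx": 17.7,"ty": 1.3,"tz": 0,"rx": 0,"ry": 0,"rz": -18.8,"gripper": 1},
    {"tx": 17.7,"ty": 1.3,"tz": 0,"rx": 0,"ry": 0,"rz": -18.8,"gripper": 1},
    {"tx": 17.7,"ty": 1.3,"tz": 0,"rx": 0,"ry": 0,"rz": -18.8,"gripper": 1},
    {"tx": 17.7,"ty": 1.3,"tz": 0,"rx": 0,"ry": 0,"rz": -18.8,"gripper": 1},
    {"tx": 17.7,"ty": 1.3,"tz": 6,"rx": 0,"ry": 0,"rz": -18.8,"gripper": 1},
    {"tx": 17.7,"ty": 1.3,"tz": 6,"rx": 0,"ry": 0,"rz": -18.8,"gripper": 1},
    {"tx": 17.7,"ty": 1.3,"tz": 6,"rx": 0,"ry": 0,"rz": -18.8,"gripper": 1},
  ],
)

```text
clock: 1.43
tcp_pos: [0.4224, -0.1925, 0.198]
ee_rot: [0.704, 0.71, -0.001, -0.003]
force: [-0.7, 0.1, 0.5]
width: 1.0
grasp_force: 0.0
```

```bash
python3 - <<'E'
from h import *
from station import get_obs,camera
o=get_obs();print(o["clock"],o["joints"].round(3),o["tcp_pos"],o["force"],rel([.424,-.1906,.112],Rt(90.8)))
t=camera("top");s=camera("side")
up=lambda i,x,y,w,h:cv2.resize(i[y:y+h,x:x+w],(w*5,h*5),interpolation=cv2.INTER_CUBIC)
cv2.imwrite("pics/g1.png",np.hstack([up(s["img"],230,200,80,110),up(t["img"],320,165,75,110)]))
E
```

```text
1.4333 [ 0.622  0.324 -0.39   2.004  0.161  0.849  0.153] [ 0.42241073 -0.19248914  0.19804607] [-0.69055034  0.13619203  0.50402872] {'t_cm': array([0.17, 0.21, 8.6 ]), 'r_deg': array([-0.34, -0.14, -0.29])}
```

View pics/g1.png

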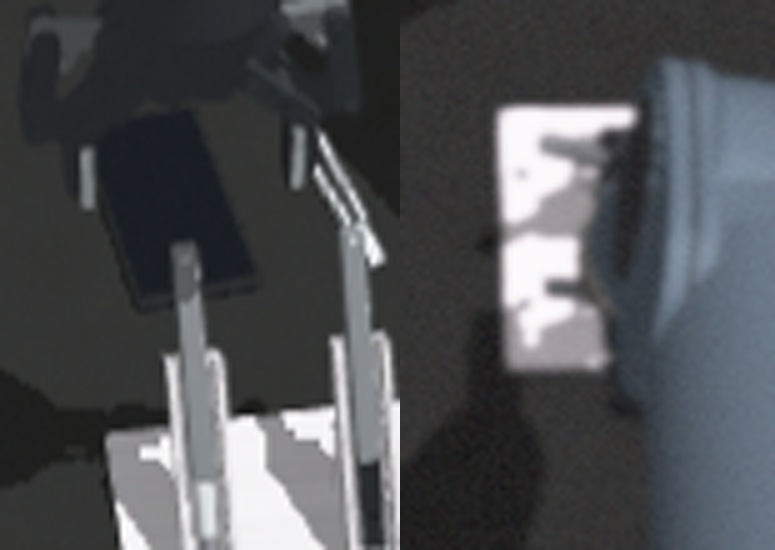

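The crop shows the open fingers straddling the brush handle, pads at crop x≈87 and 298 with the handle at 183. The spudger stays outside them. I'll descend and grip.

Emit:
arm_command(
  moves=[
    {"tx": 0.2,"ty": 0.2,"tz": 4,"rx": -0.3,"ry": 0,"rz": -0.3,"gripper": 1},
    {"tx": 0.2,"ty": 0.2,"tz": 7,"rx": -0.3,"ry": 0,"rz": -0.3,"gripper": 1},
    {"tx": 0.2,"ty": 0.2,"tz": 8.6,"rx": -0.3,"ry": 0,"rz": -0.3,"gripper": 1},
    {"tx": 0.2,"ty": 0.2,"tz": 8.6,"rx": -0.3,"ry": 0,"rz": -0.3,"gripper": 1},
    {"tx": 0.2,"ty": 0.2,"tz": 8.6,"rx": -0.3,"ry": 0,"rz": -0.3,"gripper": 1},
  ],
)

```text
clock: 1.95
tcp_pos: [0.4272, -0.1918, 0.1162]
ee_rot: [0.703, 0.712, 0.002, 0.002]
force: [-0.3, -0.1, 0.8]
width: 1.0
grasp_force: 0.0
```

Emit:
arm_command(
  moves=[
    {"tx": 0,"ty": 0,"tz": 0,"rx": 0,"ry": 0,"rz": 0,"gripper": -0.5},
    {"tx": 0,"ty": 0,"tz": 0,"rx": 0,"ry": 0,"rz": 0,"gripper": -1},
    {"tx": 0,"ty": 0,"tz": 0,"rx": 0,"ry": 0,"rz": 0,"gripper": -1},
    {"tx": 0,"ty": 0,"tz": 0,"rx": 0,"ry": 0,"rz": 0,"gripper": -1},
    {"tx": 0,"ty": 0,"tz": 0,"rx": 0,"ry": 0,"rz": 0,"gripper": -1},
    {"tx": 0,"ty": 0,"tz": 0,"rx": 0,"ry": 0,"rz": 0,"gripper": -1},
    {"tx": 0,"ty": 0,"tz": 0,"rx": 0,"ry": 0,"rz": 0,"gripper": -1},
    {"tx": 0,"ty": 0,"tz": 0,"rx": 0,"ry": 0,"rz": 0,"gripper": -1},
  ],
  grip_force=100,
)

```text
clock: 2.62
tcp_pos: [0.4271, -0.1915, 0.1156]
ee_rot: [0.702, 0.712, 0.002, 0.002]
force: [0.5, 0.4, 5.4]
width: 0.105
grasp_force: 97.9
```

```bash
python3 - <<'E'
from h import *
from station import get_obs
o=get_obs();print(o["clock"],o["tcp_pos"],o["ee_rot"],o["force"],o["wrist_torque"],o["width"],o["grasp_force"])
E
```

```text
2.6167 [ 0.42712874 -0.19145044  0.11564328] [0.70230841 0.71186587 0.00211109 0.00232914] [0.46355565 0.42536519 5.35101472] [-0.12422052 -0.17951933  0.0404888 ] 0.10542662061945492 97.87408431278891
```

Emit:
arm_command(
  moves=[
    {"tx": 0.6,"ty": 0,"tz": -0.8,"rx": 0,"ry": 0,"rz": 0,"gripper": -1},
    {"tx": 1.7,"ty": 0,"tz": -2.5,"rx": 0,"ry": 0,"rz": 0,"gripper": -1},
    {"tx": 3.5,"ty": 0,"tz": -5,"rx": 0,"ry": 0,"rz": 0,"gripper": -1},
    {"tx": 5.2,"ty": 0,"tz": -7.4,"rx": 0,"ry": 0,"rz": 0,"gripper": -1},
    {"tx": 6.9,"ty": 0,"tz": -9.8,"rx": 0,"ry": 0,"rz": 0,"gripper": -1},
    {"tx": 7,"ty": 0,"tz": -13.5,"rx": 0,"ry": 0,"rz": 0,"gripper": -1},
    {"tx": 7,"ty": 0,"tz": -17.5,"rx": 0,"ry": 0,"rz": 0,"gripper": -1},
    {"tx": 7,"ty": 0,"tz": -17.5,"rx": 0,"ry": 0,"rz": 0,"gripper": -1},
  ],
)

```text
clock: 3.28
tcp_pos: [0.4272, -0.1204, 0.297]
ee_rot: [0.702, 0.712, 0.004, 0.006]
force: [1.3, -0.4, 0.1]
width: 0.108
grasp_force: 98.0
```

```bash
cat >> h.py <<'E'
TIP=np.array([-.0737,0,.0909])
def tcp(tip,R):return np.asarray(tip)-R@TIP
def tipw(o):return o["tcp_pos"]+Ro.from_quat(o["ee_rot"]).as_matrix()@TIP
E
python3 - <<'E'
from h import *
from station import get_obs,camera
o=get_obs();print(o["clock"],o["joints"].round(2),o["tcp_pos"],o["force"],o["width"],"tip",tipw(o))
R=Rt(206,15);D=np.array([.680,-.040,0]);n=np.array([.9,.436,0])
p=tcp(D-.15*n+[0,0,.17],R);print("pre tcp",p,rel(p,R))
s=camera("side");t=camera("top")
C=Ro.from_quat(o["ee_rot"]).as_matrix()
for c in(s,t):print("tip px",proj(c,tipw(o)),"end px",proj(c,tipw(o)+C@np.array([.5736,0,-.8192])*.156))
x,y=proj(s,tipw(o))[0].astype(int);u=s["img"][y-55:y+45,x-50:x+50]
x2,y2=proj(t,tipw(o))[0].astype(int);v=t["img"][y2-50:y2+50,x2-50:x2+50]
print((x-50,y-55),(x2-50,y2-50));pickle.dump(s,open("side1.pkl","wb"));pickle.dump(t,open("top1.pkl","wb"))
cv2.imwrite("pics/held.png",cv2.resize(np.hstack([u,v]),(800,400),interpolation=cv2.INTER_CUBIC))
E
```

```text
3.2833 [ 0.53  0.18 -0.43  1.9   0.08  1.07  0.08] [ 0.42721224 -0.12035409  0.2970297 ] [ 1.28680443 -0.42442995  0.05801417] 0.10757750113411382 tip [ 0.42959184 -0.1942335   0.20630665]
pre tcp [ 0.45987038 -0.14692049  0.23872769] {'t_cm': array([-2.69,  3.14,  5.88]), 'r_deg': array([ -14.67,   -8.67, -114.39])}
tip px [[270.20831056 237.76606774]] end px [[263.51572409 168.66554596]]
tip px [[361.67811405 218.39433216]] end px [[332.51005039 215.72218328]]
(np.int64(220), np.int64(182)) (np.int64(311), np.int64(168))
```

View pics/held.png

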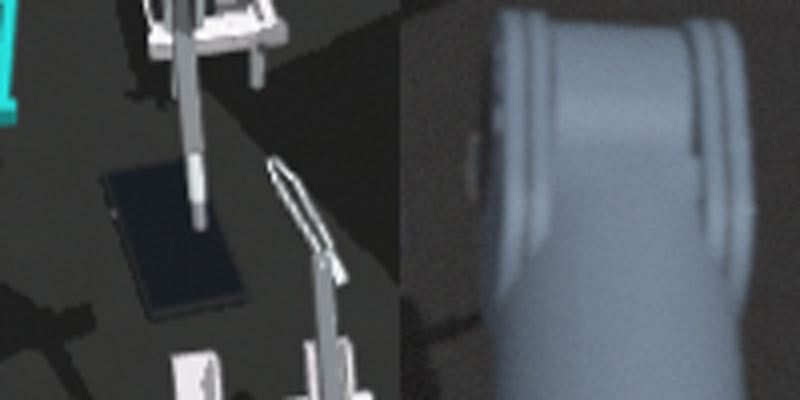

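The side crop shows the tuft's end at (270,239), which agrees with the predicted tip (270,238). The brush is held firmly. Next I'll turn towards the dispenser.

Emit:
arm_command(
  moves=[
    {"tx": -2.7,"ty": 3.1,"tz": 2,"rx": -14.7,"ry": -8.7,"rz": -114.4,"gripper": -1},
    {"tx": -2.7,"ty": 3.1,"tz": 2,"rx": -14.7,"ry": -8.7,"rz": -114.4,"gripper": -1},
    {"tx": -2.7,"ty": 3.1,"tz": 2,"rx": -14.7,"ry": -8.7,"rz": -114.4,"gripper": -1},
    {"tx": -2.7,"ty": 3.1,"tz": 2,"rx": -14.7,"ry": -8.7,"rz": -114.4,"gripper": -1},
    {"tx": -2.7,"ty": 3.1,"tz": 2,"rx": -14.7,"ry": -8.7,"rz": -114.4,"gripper": -1},
    {"tx": -2.7,"ty": 3.1,"tz": 2,"rx": -14.7,"ry": -8.7,"rz": -114.4,"gripper": -1},
    {"tx": -2.7,"ty": 3.1,"tz": 2,"rx": -14.7,"ry": -8.7,"rz": -114.4,"gripper": -1},
    {"tx": -2.7,"ty": 3.1,"tz": 2,"rx": -14.7,"ry": -8.7,"rz": -114.4,"gripper": -1},
  ],
)

```text
clock: 4.05
tcp_pos: [0.4551, -0.1473, 0.2691]
ee_rot: [0.276, 0.959, 0.019, 0.07]
force: [-0.6, -0.0, -1.0]
width: 0.109
grasp_force: 98.0
```

```bash
cat > pre.py <<'E'
from h import *
from station import get_obs
o=get_obs();print(o["clock"],o["joints"].round(2),o["tcp_pos"],o["force"],o["width"],"tip",tipw(o))
R=Rt(206,15);D=np.array([.680,-.040,0]);n=np.array([.9,.436,0])
p=tcp(D-.15*n+[0,0,.17],R);print("pre tcp",p,rel(p,R))
E
python3 pre.py
```

```text
4.05 [ 0.74  0.21 -0.61  1.97  0.13  0.86  1.08] [ 0.45510007 -0.14727239  0.26911578] [-0.63094814 -0.02456617 -0.95227808] 0.10897984525699982 tip [ 0.53000322 -0.18660227  0.18826296]
pre tcp [ 0.45987038 -0.14692049  0.23872769] {'t_cm': array([-0.01,  0.05,  3.08]), 'r_deg': array([ -7.23,  -5.04, -57.49])}
```

Emit:
arm_command(
  moves=[
    {"tx": 0,"ty": 0,"tz": 0,"rx": -7.2,"ry": -5,"rz": -57.5,"gripper": -1},
    {"tx": 0,"ty": 0,"tz": 0,"rx": -7.2,"ry": -5,"rz": -57.5,"gripper": -1},
    {"tx": 0,"ty": 0,"tz": 0,"rx": -7.2,"ry": -5,"rz": -57.5,"gripper": -1},
    {"tx": 0,"ty": 0,"tz": 0,"rx": -7.2,"ry": -5,"rz": -57.5,"gripper": -1},
    {"tx": 0,"ty": 0,"tz": 0,"rx": -7.2,"ry": -5,"rz": -57.5,"gripper": -1},
    {"tx": 0,"ty": 0,"tz": 0,"rx": -7.2,"ry": -5,"rz": -57.5,"gripper": -1},
    {"tx": 0,"ty": 0,"tz": 3,"rx": -7.2,"ry": -5,"rz": -57.5,"gripper": -1},
    {"tx": 0,"ty": 0,"tz": 3,"rx": -7.2,"ry": -5,"rz": -57.5,"gripper": -1},
  ],
)

```text
clock: 4.72
tcp_pos: [0.4581, -0.1474, 0.2368]
ee_rot: [-0.215, 0.968, 0.03, 0.125]
force: [-1.3, -0.4, -0.9]
width: 0.108
grasp_force: 98.0
```

Emit:
arm_command(
  moves=[
    {"tx": 0,"ty": 0,"tz": 0,"rx": 0,"ry": 0,"rz": 0,"gripper": -1},
    {"tx": 0,"ty": 0,"tz": 0,"rx": 0,"ry": 0,"rz": 0,"gripper": -1},
  ],
)

```text
clock: 4.88
tcp_pos: [0.4598, -0.148, 0.2399]
ee_rot: [-0.21, 0.969, 0.029, 0.126]
force: [-0.2, -0.4, -0.8]
width: 0.108
grasp_force: 98.0
```

```bash
python3 pre.py
```

```text
4.8833 [ 1.03  0.28 -0.85  2.05  0.08  0.7   2.16] [ 0.45981461 -0.1479814   0.23992538] [-0.2392361  -0.4152012  -0.77979746] 0.1078246100917438 tip [ 0.54578614 -0.10851251  0.17103705]
pre tcp [ 0.45987038 -0.14692049  0.23872769] {'t_cm': array([-0.02,  0.09,  0.13]), 'r_deg': array([-0.17, -0.09, -1.51])}
```

```bash
cat > dip.py <<'E'
from h import *
import sys
from station import get_obs
o=get_obs();print(o["clock"],o["joints"].round(2),"F",o["force"],"tip",tipw(o))
R=Rt(206,15);D=np.array([.680,-.040,0]);n=np.array([.9,.436,0])
for off,z in((-.06,.145),(.003,.14),(.003,.11),(.003,.1)):print(off,z,rel(tcp(D+off*n+[0,0,z],R),R))
C=Ro.from_quat(o["ee_rot"]).as_matrix();print("1cm down in tool:",(C.T@[0,0,-1]).round(3))
E
python3 dip.py
```

```text
4.8833 [ 1.03  0.28 -0.85  2.05  0.08  0.7   2.16] F [-0.2392361  -0.4152012  -0.77979746] tip [ 0.54578614 -0.10851251  0.17103705]
-0.06 0.145 {'t_cm': array([-8.07,  0.3 ,  4.86]), 'r_deg': array([-0.17, -0.09, -1.51])}
0.003 0.14 {'t_cm': array([-14.03,   0.44,   6.96]), 'r_deg': array([-0.17, -0.09, -1.51])}
0.003 0.11 {'t_cm': array([-13.26,   0.43,   9.86]), 'r_deg': array([-0.17, -0.09, -1.51])}
0.003 0.1 {'t_cm': array([-13.  ,   0.43,  10.83]), 'r_deg': array([-0.17, -0.09, -1.51])}
1cm down in tool: [ 0.257 -0.004  0.966]
```

Emit:
arm_command(
  moves=[
    {"tx": -4,"ty": 0.3,"tz": 2.4,"rx": 0,"ry": 0,"rz": -1.5,"gripper": -1},
    {"tx": -8,"ty": 0.3,"tz": 4.9,"rx": -0.2,"ry": 0,"rz": -1.5,"gripper": -1},
    {"tx": -11,"ty": 0.4,"tz": 5.9,"rx": -0.2,"ry": 0,"rz": -1.5,"gripper": -1},
    {"tx": -13,"ty": 0.4,"tz": 6.6,"rx": -0.2,"ry": 0,"rz": -1.5,"gripper": -1},
    {"tx": -14,"ty": 0.4,"tz": 7,"rx": -0.2,"ry": 0,"rz": -1.5,"gripper": -1},
    {"tx": -14,"ty": 0.4,"tz": 7,"rx": -0.2,"ry": 0,"rz": -1.5,"gripper": -1},
    {"tx": -14,"ty": 0.4,"tz": 7,"rx": -0.2,"ry": 0,"rz": -1.5,"gripper": -1},
    {"tx": -14,"ty": 0.4,"tz": 7,"rx": -0.2,"ry": 0,"rz": -1.5,"gripper": -1},
  ],
)

```text
clock: 5.55
tcp_pos: [0.5969, -0.081, 0.2094]
ee_rot: [-0.224, 0.966, 0.028, 0.127]
force: [0.3, -0.4, -0.4]
width: 0.108
grasp_force: 97.9
```

```bash
python3 dip.py && python3 - <<'E'
from h import *
from station import camera
s=camera("side");pickle.dump(s,open("side2.pkl","wb"))
t=camera("top")
f=lambda i,x,y,w:cv2.resize(i[y:y+w,x:x+w],(400,400),interpolation=cv2.INTER_CUBIC)
cv2.imwrite("pics/dip.png",np.hstack([f(s["img"],310,165,80),f(t["img"],260,100,80)]))
E
```

```text
5.55 [ 0.64  0.46 -0.72  1.86  0.28  0.7   1.84] F [ 0.25453757 -0.43136612 -0.44201894] tip [ 0.68194518 -0.03953512  0.14048176]
-0.06 0.145 {'t_cm': array([ 5.89,  0.08, -2.02]), 'r_deg': array([-0.13, -0.11,  0.18])}
0.003 0.14 {'t_cm': array([-0.07,  0.05,  0.09]), 'r_deg': array([-0.13, -0.11,  0.18])}
0.003 0.11 {'t_cm': array([0.7 , 0.05, 2.99]), 'r_deg': array([-0.13, -0.11,  0.18])}
0.003 0.1 {'t_cm': array([0.96, 0.06, 3.95]), 'r_deg': array([-0.13, -0.11,  0.18])}
1cm down in tool: [0.257 0.003 0.966]
```

View pics/dip.png

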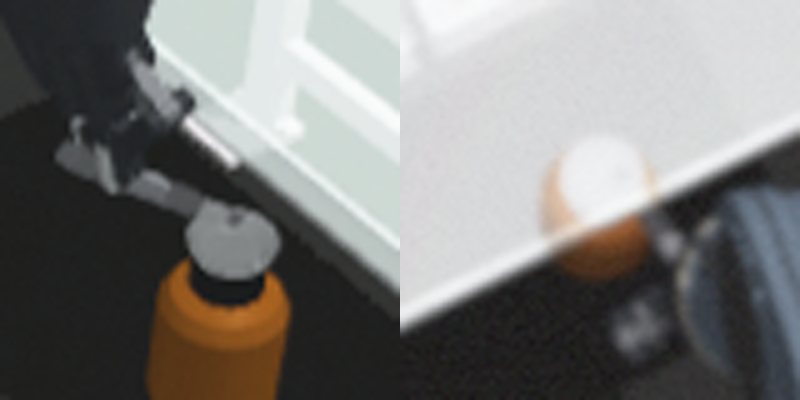

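The crop shows the bristles over the dish's centre, side px ≈ (357,209), with the gripper clear of the shelf edge. I'll go down.

Emit:
arm_command(
  moves=[
    {"tx": 0.3,"ty": 0,"tz": 1,"rx": 0,"ry": 0,"rz": 0,"gripper": -1},
    {"tx": 0.5,"ty": 0,"tz": 2,"rx": 0,"ry": 0,"rz": 0,"gripper": -1},
    {"tx": 0.75,"ty": 0,"tz": 2.85,"rx": 0,"ry": 0,"rz": 0,"gripper": -1},
    {"tx": 0.75,"ty": 0,"tz": 2.85,"rx": 0,"ry": 0,"rz": 0,"gripper": -1},
    {"tx": 0.75,"ty": 0,"tz": 2.85,"rx": 0,"ry": 0,"rz": 0,"gripper": -1},
  ],
)

```text
clock: 6.07
tcp_pos: [0.5983, -0.0801, 0.1793]
ee_rot: [-0.225, 0.966, 0.029, 0.127]
force: [0.3, 0.9, 2.1]
width: 0.108
grasp_force: 98.0
```

Emit:
arm_command(
  moves=[
    {"tx": 0.04,"ty": 0,"tz": 0.15,"rx": 0,"ry": 0,"rz": 0,"gripper": -1},
    {"tx": 0.08,"ty": 0,"tz": 0.3,"rx": 0,"ry": 0,"rz": 0,"gripper": -1},
    {"tx": 0.12,"ty": 0,"tz": 0.45,"rx": 0,"ry": 0,"rz": 0,"gripper": -1},
    {"tx": 0.12,"ty": 0,"tz": 0.45,"rx": 0,"ry": 0,"rz": 0,"gripper": -1},
  ],
  grip_force=120,
)

```text
clock: 6.4
tcp_pos: [0.5985, -0.08, 0.1753]
ee_rot: [-0.226, 0.965, 0.028, 0.127]
force: [-1.5, -0.4, 3.8]
width: 0.1
grasp_force: 119.2
```

```bash
python3 dip.py
```

```text
6.4 [ 0.61  0.5  -0.68  1.9   0.33  0.63  1.81] F [-1.5015046  -0.42723132  3.84894526] tip [ 0.68348369 -0.03829968  0.10654163]
-0.06 0.145 {'t_cm': array([ 5.18,  0.06, -5.37]), 'r_deg': array([-0.09, -0.  ,  0.31])}
0.003 0.14 {'t_cm': array([-0.78,  0.02, -3.25]), 'r_deg': array([-0.09, -0.  ,  0.31])}
0.003 0.11 {'t_cm': array([-0.  ,  0.02, -0.36]), 'r_deg': array([-0.09, -0.  ,  0.31])}
0.003 0.1 {'t_cm': array([0.25, 0.03, 0.61]), 'r_deg': array([-0.09, -0.  ,  0.31])}
1cm down in tool: [0.259 0.003 0.966]
```

Emit:
arm_command(
  moves=[
    {"tx": 0.05,"ty": 0,"tz": 0.2,"rx": 0,"ry": 0,"rz": 0,"gripper": -1},
    {"tx": 0.1,"ty": 0,"tz": 0.4,"rx": 0,"ry": 0,"rz": 0,"gripper": -1},
    {"tx": 0.1,"ty": 0,"tz": 0.4,"rx": 0,"ry": 0,"rz": 0,"gripper": -1},
  ],
)

```text
clock: 6.65
tcp_pos: [0.5984, -0.0805, 0.1712]
ee_rot: [-0.225, 0.966, 0.028, 0.127]
force: [-4.4, -1.8, 9.5]
width: 0.098
grasp_force: 119.4
```

Emit:
arm_command(
  moves=[
    {"tx": 0.04,"ty": 0,"tz": 0.15,"rx": 0,"ry": 0,"rz": 0,"gripper": -1},
    {"tx": 0.04,"ty": 0,"tz": 0.15,"rx": 0,"ry": 0,"rz": 0,"gripper": -1},
  ],
)

```text
clock: 6.82
tcp_pos: [0.5989, -0.0806, 0.1702]
ee_rot: [-0.225, 0.965, 0.028, 0.128]
force: [-4.5, -1.8, 13.3]
width: 0.103
grasp_force: 119.3
```

```bash
python3 dip.py|head -2
```

```text
6.8167 [ 0.6   0.51 -0.68  1.9   0.33  0.61  1.8 ] F [-4.50365216 -1.8400766  13.28816351] tip [ 0.68397329 -0.03899672  0.10154686]
-0.06 0.145 {'t_cm': array([ 5.05,  0.12, -5.86]), 'r_deg': array([-0.17,  0.03,  0.28])}
```

13 N means it is on its stop. I'll lift and back out.

Emit:
arm_command(
  moves=[
    {"tx": -0.25,"ty": 0,"tz": -1,"rx": 0,"ry": 0,"rz": 0,"gripper": -1},
    {"tx": -0.55,"ty": 0,"tz": -2.2,"rx": 0,"ry": 0,"rz": 0,"gripper": -1},
    {"tx": -0.95,"ty": 0,"tz": -3.6,"rx": 0,"ry": 0,"rz": 0,"gripper": -1},
    {"tx": 2,"ty": 0,"tz": -4.8,"rx": 0,"ry": 0,"rz": 0,"gripper": -1},
    {"tx": 5,"ty": 0,"tz": -5.6,"rx": 0,"ry": 0,"rz": 0,"gripper": -1},
    {"tx": 9,"ty": 0,"tz": -6.6,"rx": 0,"ry": 0,"rz": 0,"gripper": -1},
    {"tx": 13,"ty": 0,"tz": -8,"rx": 0,"ry": 0,"rz": 0,"gripper": -1},
    {"tx": 13,"ty": 0,"tz": -8,"rx": 0,"ry": 0,"rz": 0,"gripper": -1},
  ],
)

```text
clock: 7.48
tcp_pos: [0.4589, -0.1507, 0.2113]
ee_rot: [-0.221, 0.967, 0.028, 0.123]
force: [-0.5, -0.1, -1.1]
width: 0.099
grasp_force: 119.5
```

```bash
python3 - <<'E'
from h import *
from station import get_obs,camera
o=get_obs();print(o["clock"],o["joints"].round(2),o["force"],o["tcp_pos"],"tip",tipw(o))
C=Ro.from_quat(o["ee_rot"]).as_matrix();T=tipw(o)
s=camera("side");pickle.dump(s,open("side3.pkl","wb"));t=camera("top");pickle.dump(t,open("top3.pkl","wb"))
a=proj(s,[T,T+C@np.array([.5736,0,-.8192])*.06]);print(a)
x,y=a[0].astype(int);b=proj(t,T)[0];print(b);x2,y2=b.astype(int)
f=lambda i,x,y:cv2.resize(i[y-30:y+30,x-30:x+30],(400,400),interpolation=cv2.INTER_NEAREST)
print(x-30,y-30,x2-30,y2-30);cv2.imwrite("pics/after.png",np.hstack([f(s["img"],x,y),f(t["img"],x2,y2)]))
R=Rt(180,0);row=np.array([.4748,.2285,0]);
for y,z in((.0,.16),):print(rel(tcp(row+[0,y,z],R),R))
E
```

```text
7.4833 [ 1.01  0.32 -0.84  2.09  0.14  0.64  2.13] [-0.52766913 -0.12951098 -1.07691278] [ 0.45890956 -0.15067204  0.21130543] tip [ 0.54372224 -0.10991115  0.14173633]
[[311.36731997 227.8516728 ]
 [296.91021654 223.4313081 ]]
[326.83350004 180.05484595]
281 197 296 150
{'t_cm': array([-11.33,  36.58,  -1.02]), 'r_deg': array([ 3.2 , 14.65, 25.84])}
```

View pics/after.png

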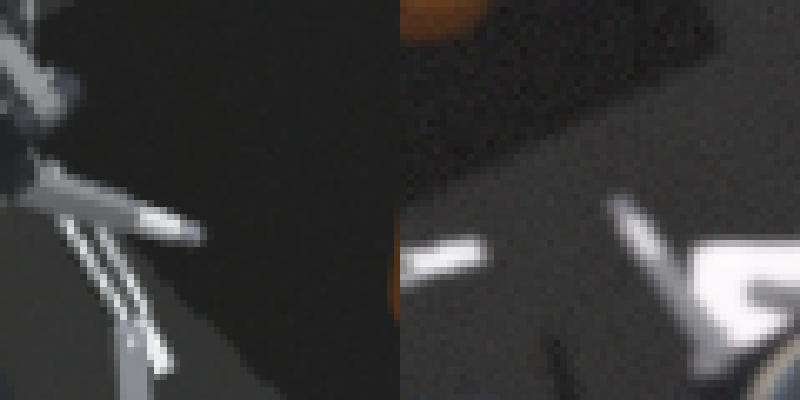

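```bash
python3 - <<'E'
from h import *
from station import get_obs,camera
o=get_obs();C=Ro.from_quat(o["ee_rot"]).as_matrix()
s,t=camera("side"),camera("top");print(o["tcp_pos"])
import math
# tuft/ferrule/handle pixels: bright-vs-dark mask along predicted axis
T=tipw(o)
def end(c,box,name):
    g=cv2.cvtColor(c["img"],cv2.COLOR_BGR2GRAY);m=np.zeros_like(g);x,y,w,h=box;m[y:y+h,x:x+w]=(g[y:y+h,x:x+w]>80)*255
    n,l,st,ce=cv2.connectedComponentsWithStats(m);return m,l,st
m,l,st=end(s,(296,222,20,14),"s");ys,xs=np.nonzero(m);print("side",sorted(zip(xs.tolist(),ys.tolist()))[-8:])
pa=np.array([xs[xs>=309].mean(),ys[xs>=309].mean()])
m,l,st=end(t,(322,176,14,12),"t");ys,xs=np.nonzero(m);print("top",sorted(zip(ys.tolist(),xs.tolist()))[:12])
for a,b in(((310.2,231.7),(328.3,181.3)),((310.2,231.7),(328.0,180.5))):
    X,e=tri(s,a,t,b);print("tri",X,e,"tool",C.T@(X-o["tcp_pos"]))
E
```

```text
[ 0.46518882 -0.14727215  0.21303457]
side [(311, 229), (311, 230), (312, 228), (312, 229), (312, 230), (312, 231), (313, 229), (313, 230)]
top [(177, 327), (178, 326), (178, 327), (178, 328), (178, 329), (179, 326), (179, 327), (179, 328), (179, 329), (179, 330), (180, 326), (180, 327)]
tri [ 0.54088827 -0.1146752   0.13351074] [np.float64(0.5744855127250137), np.float64(0.5744855127248664)] tool [-0.05916334 -0.00359615  0.09799885]
tri [ 0.54219185 -0.11384416  0.13278037] [np.float64(1.6751562935083995), np.float64(1.675156293508066)] tool [-0.06046045 -0.00341749  0.09909837]
```

Emit:
arm_command(
  moves=[
    {"tx": 0,"ty": 0,"tz": 0,"rx": 0,"ry": 0,"rz": 0,"gripper": -1},
    {"tx": 0,"ty": 0,"tz": 0,"rx": 0,"ry": 0,"rz": 0,"gripper": -1},
  ],
)

```text
clock: 7.85
tcp_pos: [0.4681, -0.1437, 0.2133]
ee_rot: [-0.227, 0.965, 0.029, 0.127]
force: [0.4, -0.0, -0.3]
width: 0.1
grasp_force: 119.6
```

```bash
python3 - <<'E'
from h import *
from station import get_obs,camera
o=get_obs();C=Ro.from_quat(o["ee_rot"]).as_matrix()
s,t=camera("side"),camera("top");print(o["tcp_pos"],get_obs()["tcp_pos"],tipw(o),proj(s,tipw(o)),proj(t,tipw(o)))
def pts(c,box):
    g=cv2.cvtColor(c["img"],cv2.COLOR_BGR2GRAY);x,y,w,h=box;ys,xs=np.nonzero(g[y:y+h,x:x+w]>85);return np.c_[xs+x,ys+y]
a=pts(s,(298,222,22,14));ua=np.array([.96,.29])
b=pts(t,(320,170,16,16));
pa,pb=proj(s,[tipw(o)+C@np.array([.5736,0,-.8192])*.03,tipw(o)]),proj(t,[tipw(o)+C@np.array([.5736,0,-.8192])*.03,tipw(o)])
r=[]
for p,q in((a,pa),(b,pb)):
    u=(q[1]-q[0]);L=np.linalg.norm(u);u/=L;k=p@u;e=p[k>k.max()-3].mean(0);e=e+u*(k.max()+.5-4/30*L-e@u);r.append(e);print(e,k.max())
X,e=tri(s,r[0],t,r[1]);print(X,e,"tool",C.T@(X-o["tcp_pos"]))
R=Rt(180,0);row=np.array([.4748,.2285,0]);print(rel(tcp(row+[0,0,.16],R),R))
E
```

```text
[ 0.46811728 -0.14366727  0.21329443] [ 0.46784576 -0.14375112  0.21317364] [ 0.55303759 -0.10170547  0.14457581] [[314.48569896 224.41011775]] [[323.93311569 176.63960364]]
[313.74753504 228.17585894] 366.07364948968103
[325.70102102 177.83592964] -333.5101335984117
[ 0.55067683 -0.10723154  0.13718273] [np.float64(0.15954532440475594), np.float64(0.1595453244049921)] tool [-0.06736735 -0.00388086  0.09686698]
{'t_cm': array([-11.21,  36.3 ,  -1.  ]), 'r_deg': array([ 3.31, 14.75, 26.26])}
```

```bash
python3 - <<'E'
from h import *
R=Rt(182.7,0);print(rel(tcp([.52,.06,.17],R),R))
E
```

```text
{'t_cm': array([-7.99, 18.88, -2.85]), 'r_deg': array([ 2.96, 14.8 , 23.58])}
```

Emit:
arm_command(
  moves=[
    {"tx": -1.6,"ty": 3.8,"tz": -3.5,"rx": 0.6,"ry": 3,"rz": 4.7,"gripper": -1},
    {"tx": -3.2,"ty": 7.6,"tz": -3.5,"rx": 1.2,"ry": 6,"rz": 9.4,"gripper": -1},
    {"tx": -5,"ty": 11.4,"tz": -3.2,"rx": 1.8,"ry": 9,"rz": 14,"gripper": -1},
    {"tx": -6.5,"ty": 15,"tz": -3,"rx": 2.4,"ry": 12,"rz": 19,"gripper": -1},
    {"tx": -8,"ty": 18.9,"tz": -2.9,"rx": 3,"ry": 14.8,"rz": 23.6,"gripper": -1},
    {"tx": -8,"ty": 18.9,"tz": -2.9,"rx": 3,"ry": 14.8,"rz": 23.6,"gripper": -1},
    {"tx": -8,"ty": 18.9,"tz": -2.9,"rx": 3,"ry": 14.8,"rz": 23.6,"gripper": -1},
    {"tx": -8,"ty": 18.9,"tz": -2.9,"rx": 3,"ry": 14.8,"rz": 23.6,"gripper": -1},
  ],
)

```text
clock: 8.62
tcp_pos: [0.4461, 0.0596, 0.2616]
ee_rot: [-0.026, 1.0, 0.0, 0.0]
force: [-0.6, -0.3, -0.7]
width: 0.098
grasp_force: 119.5
```

Emit:
arm_command(
  moves=[
    {"tx": 0,"ty": 0,"tz": 0,"rx": 0,"ry": 0,"rz": 0,"gripper": -1},
    {"tx": 0,"ty": 0,"tz": 0,"rx": 0,"ry": 0,"rz": 0,"gripper": -1},
    {"tx": 0,"ty": 0,"tz": 0,"rx": 0,"ry": 0,"rz": 0,"gripper": -1},
  ],
)

```text
clock: 8.87
tcp_pos: [0.4461, 0.0543, 0.2612]
ee_rot: [-0.021, 1.0, -0.001, -0.0]
force: [-0.1, -0.5, 0.1]
width: 0.098
grasp_force: 119.5
```

```bash
cat > look.py <<'E'
from h import *
from station import get_obs,camera
o=get_obs();C=Ro.from_quat(o["ee_rot"]).as_matrix();T=tipw(o)
s,t=camera("side"),camera("top");print(o["clock"],o["tcp_pos"],"tip",T)
U=C@np.array([.5736,0,-.8192]);out=[];r=[]
for nm,c in(("s",s),("t",t)):
    q=proj(c,[T+U*.03,T]);u=q[1]-q[0];L=np.linalg.norm(u);u/=L;w=np.array([-u[1],u[0]])
    g=cv2.GaussianBlur(cv2.cvtColor(c["img"],cv2.COLOR_BGR2GRAY),(3,3),0);ys,xs=np.mgrid[:420,:560];P=np.stack([xs,ys],-1)-q[1]
    a=P@u;b=P@w;m=(a>-1.6*L)&(a<.7*L)&(abs(b)<9)&(g>75)
    lab=cv2.connectedComponentsWithStats(m.astype(np.uint8))
    k=1+np.argmax(lab[2][1:,4]);m=lab[1]==k
    d=np.polyfit(a[m],b[m],1);e=a[m].max();print(nm,"px",q[1],"end along",round(e,1),"expect",round(4/30*L,1),"lateral at end",round(np.polyval(d,e),2),"slope deg",np.rad2deg(np.arctan(d[0])).round(1),m.sum())
    f=lambda al:q[1]+al*u+np.polyval(d,al)*w
    r.append((f(e-4/30*L),f(e-1.2*L)))
    x,y=q[1].astype(int);out.append(cv2.resize(c["img"][y-30:y+30,x-30:x+30],(400,400),interpolation=cv2.INTER_NEAREST))
X,er=tri(s,r[0][0],t,r[1][0]);n=[np.cross(ray(c,k[0])[1],ray(c,k[1])[1]) for c,k in zip((s,t),r)]
d=np.cross(*n);d/=np.linalg.norm(d);d*=np.sign(d[2]);dt=C.T@d
print("tri",X.round(4),np.round(er,2),"tool",(C.T@(X-o["tcp_pos"])).round(4),"axis tool",dt.round(3),"angle",np.rad2deg(np.arctan2(dt[0],-dt[2])).round(1))
cv2.imwrite("pics/look.png",np.hstack(out))
E
python3 look.py
```

```text
8.8667 [0.44605753 0.05431678 0.26115151] tip [0.51966251 0.05730186 0.17022354]
s px [291.25463717 177.66121236] end along 6.0 expect 1.2 lateral at end 6.95 slope deg 9.6 148
t px [266.99141641 187.64707082] end along 2.8 expect 0.7 lateral at end 0.55 slope deg 8.0 198
tri [0.5228 0.0573 0.1432] [6.88 6.88] tool [-7.680e-02 -1.000e-04  1.179e-01] axis tool [ 0.458  0.035 -0.888] angle 27.3
```

View pics/look.png

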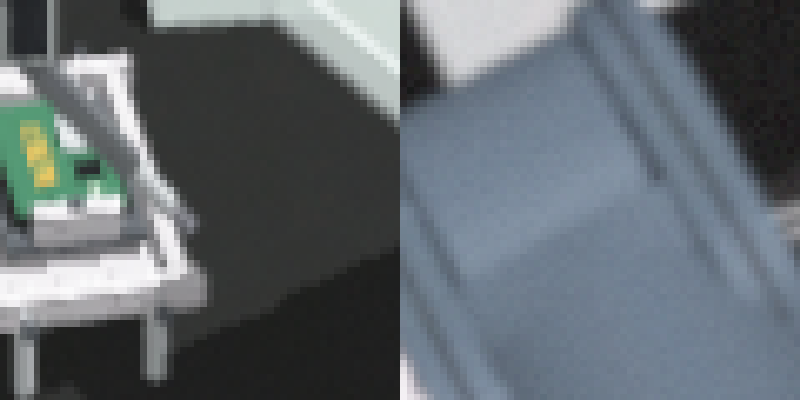

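The arm hides the brush from the top camera here. The side crop shows the tuft's end at about px (290,181.5), 3 px lower than modelled, so the brush has turned about 4° in the grip. The earlier triangulation showed the same. I'll check the updated tip offset.

```bash
python3 - <<'E'
from h import *
from station import get_obs
s=load("side",3)
o=get_obs();C=Ro.from_quat(o["ee_rot"]).as_matrix()
for T in([-.0674,-.0039,.0969],[-.069,-.002,.0955],[-.0737,0,.0909],[-.0674,-.002,.0969]):print(T,proj(s,o["tcp_pos"]+C@T),"want 289.4 180.5")
# handle-ferrule border etc: axis points seen in crop: ferrule start (135,160)crop
for al in(.0,.041):
  for th in(31.2,35):
    d=np.array([np.sin(np.deg2rad(th)),0,-np.cos(np.deg2rad(th))]);print(al,th,proj(s,o["tcp_pos"]+C@(np.array([-.0674,-.0039,.0969])+d*al)))
E
```

```text
[-0.0674, -0.0039, 0.0969] [[289.19485633 180.50514419]] want 289.4 180.5
[-0.069, -0.002, 0.0955] [[289.65393648 179.58927285]] want 289.4 180.5
[-0.0737, 0, 0.0909] [[291.27647045 177.58843004]] want 289.4 180.5
[-0.0674, -0.002, 0.0969] [[289.05276099 180.06290298]] want 289.4 180.5
0.0 31.2 [[289.19485633 180.50514419]]
0.0 35 [[289.19485633 180.50514419]]
0.041 31.2 [[281.57374045 170.91919672]]
0.041 35 [[280.7097533  171.45929606]]
```

```bash
python3 - <<'E'
from h import *
s=load("side",2);p=np.array([.5969,-.081,.2094]);C=Ro.from_quat([-.224,.966,.028,.127]).as_matrix()
for T in([-.0674,-.0039,.0969],[-.0737,0,.0909]):
    T=np.array(T);d=np.array([0,0,-.0144])-T;d/=np.linalg.norm(d);print(proj(s,[p+C@(T-d*.004),p+C@T,p+C@(T+d*.014),p+C@(T+d*.041)]).round(1).tolist())
g=cv2.cvtColor(s["img"],cv2.COLOR_BGR2GRAY);print(g[203:219,340:368])
E
```

```text
[[358.4, 208.7], [357.7, 208.3], [355.0, 206.8], [349.8, 204.0]]
[[359.1, 205.0], [358.3, 204.7], [355.6, 203.6], [350.1, 201.4]]
[[102 102 103  96  85  83  82  82  75  63  40  31  31  31  32  32  31  32
   30  44  51  52  52  53  62 100 130 168]
 [ 89  98 100  86  84  83  84  85  84  82  69  72  48  33  31  30  32  32
   31  31  43  52  52  53  54  63  85 116]
 [ 60  78  87  84  84  82  84  83  83  83  95 117 101  93  75  46  33  33
   32  33  31  44  51  52  52  52  54  81]
 [ 31  38  57  65  70  77  82  82  83  88 115 134 136 135 121  94  79  85
   78  51  40  33  42  51  51  52  53  53]
 [ 30  31  31  32  36  54  68  75  74  96 130 133 136 136 136 126 105 111
  111 105 102  82  48  44  51  52  53  52]
 [ 31  30  31  31  31  31  37  53  66 114 132 133 132 134 136 119  93  88
  109 140 143 126 103  55  44  44  51  52]
 [ 32  31  31  31  31  31  31  43 102 133 137 135 134 137 138 118  96 101
  124 140 140 138 137 105  65  36  43  51]
 [ 30  31  30  30  30  31  31  76 128 135 136 138 140 141 146 141 125 128
  140 140 138 137 135 136 113  51  31  42]
 [ 31  31  30  30  31  29  31 102 
[... 202 characters left out ...]
 30  30  31  31  31  30  31  75 121 130 136 135 135 136 135 135 134 134
  134 133 135 133 130 130 127 112  51  32]
 [ 30  30  31  31  31  31  29  58 121 128 136 136 135 135 135 134 133 133
  134 134 134 134 129 126 125 103  47  31]
 [ 31  30  32  31  31  31  30  30 103 126 131 135 135 135 134 133 134 135
  134 134 135 135 125 121 120  75  38  31]
 [ 31  31  31  31  31  31  31  46  58 114 126 134 132 133 133 135 134 135
  134 135 134 135 123 124  97  45  32  32]
 [ 31  32  30  30  30  38  66  70  38  73 125 130 129 133 133 133 132 132
  132 129 133 142 128 118  61  33  32  31]
 [ 31  32  30  30  40  71  95  82  39  27  97 113 126 130 128 131 131 131
  130 125 129 143 119  75  38  30  30  30]]
```

```bash
sed -i 's/^TIP=.*/TIP=np.array([-.0685,-.0037,.096])/' h.py && cat > row.py <<'E'
from h import *
from station import get_obs,camera
F=[]
for _ in range(4):camera("side");o=get_obs();F.append(o["force"])
print(o["clock"],o["joints"].round(2),o["tcp_pos"].round(4),"F",np.mean(F,0).round(2),"tip",tipw(o).round(4))
R=Rt(182.7,0);row=np.array([.4748,.2285,0]);H=Rt(182.7)@np.diag([-1,1,-1])
e=np.array([-np.sin(np.deg2rad(2.7)),np.cos(np.deg2rad(2.7)),0])
print("row frame",[round(float((tipw(o)-row)@v),4) for v in(np.array([e[1],-e[0],0]),e)])
for y,z in((.022,.14),(.022,.095),(0,tipw(o)[2]),(-.022,tipw(o)[2])):print(y,round(z,4),rel(tcp(row+e*y+[0,0,z],R),R,o))
E
python3 row.py
```

```text
9.1667 [ 0.38  0.27 -0.77  1.94  0.22  1.02  1.13] [0.4461 0.0551 0.2614] F [-0.05 -0.08  0.02] tip [0.5147 0.0543 0.1654]
row frame [0.0317, -0.1759]
0.022 0.14 {'t_cm': array([ 3.24, 19.74,  2.52]), 'r_deg': array([-0.06,  0.  , -0.22])}
0.022 0.095 {'t_cm': array([ 3.24, 19.75,  7.02]), 'r_deg': array([-0.06,  0.  , -0.22])}
0 0.1654 {'t_cm': array([ 3.23, 17.54, -0.02]), 'r_deg': array([-0.06,  0.  , -0.22])}
-0.022 0.1654 {'t_cm': array([ 3.23, 15.34, -0.02]), 'r_deg': array([-0.06,  0.  , -0.22])}
```

Emit:
arm_command(
  moves=[
    {"tx": 0.7,"ty": 4,"tz": 0,"rx": 0,"ry": 0,"rz": 0,"gripper": -1},
    {"tx": 1.4,"ty": 8,"tz": 0,"rx": 0,"ry": 0,"rz": 0,"gripper": -1},
    {"tx": 2,"ty": 12,"tz": 0,"rx": 0,"ry": 0,"rz": 0,"gripper": -1},
    {"tx": 2.7,"ty": 16,"tz": 1,"rx": 0,"ry": 0,"rz": 0,"gripper": -1},
    {"tx": 3.2,"ty": 19.7,"tz": 2.5,"rx": 0,"ry": 0,"rz": -0.2,"gripper": -1},
    {"tx": 3.2,"ty": 19.7,"tz": 4.5,"rx": 0,"ry": 0,"rz": -0.2,"gripper": -1},
    {"tx": 3.2,"ty": 19.7,"tz": 6.5,"rx": 0,"ry": 0,"rz": -0.2,"gripper": -1},
    {"tx": 3.2,"ty": 19.7,"tz": 6.5,"rx": 0,"ry": 0,"rz": -0.2,"gripper": -1},
  ],
)

```text
clock: 9.83
tcp_pos: [0.4038, 0.2502, 0.1933]
ee_rot: [-0.025, 1.0, -0.002, -0.002]
force: [-0.4, -0.5, -0.2]
width: 0.103
grasp_force: 119.4
```

```bash
python3 row.py; python3 - <<'E'
from h import *
from station import get_obs,camera
s=camera("side");o=get_obs();p=proj(s,tipw(o))[0];print(p)
m=blob(s["img"],(12,70,110),(33,255,255),(250,150,40,40));ys,xs=np.nonzero(m);print(len(xs),list(zip(xs.tolist(),ys.tolist())))
x,y=p.astype(int);g=cv2.cvtColor(s["img"],cv2.COLOR_BGR2GRAY);h=cv2.cvtColor(s["img"],cv2.COLOR_BGR2HSV);print(h[y-10:y+8,x-12:x+8,1]);print(g[y-10:y+8,x-12:x+8])
E
```

```text
10.0333 [-0.08  0.4  -0.78  1.97  0.36  0.91  0.57] [0.4061 0.251  0.1973] F [ 0.21 -0.05  0.22] tip [0.4748 0.2505 0.1013]
row frame [0.001, 0.0219]
0.022 0.14 {'t_cm': array([ 0.08, -0.  , -3.88]), 'r_deg': array([-0.02,  0.07, -0.02])}
0.022 0.095 {'t_cm': array([0.09, 0.  , 0.62]), 'r_deg': array([-0.02,  0.07, -0.02])}
0 0.1013 {'t_cm': array([ 0.09, -2.2 , -0.01]), 'r_deg': array([-0.02,  0.07, -0.02])}
-0.022 0.1013 {'t_cm': array([ 0.09, -4.4 , -0.01]), 'r_deg': array([-0.02,  0.07, -0.02])}
[265.59206912 156.7765937 ]
26 [(264, 166), (265, 166), (266, 166), (264, 167), (266, 167), (265, 168), (266, 168), (267, 168), (265, 169), (266, 169), (267, 169), (265, 170), (266, 170), (267, 170), (265, 171), (266, 171), (267, 171), (268, 171), (267, 172), (268, 172), (266, 173), (267, 173), (268, 173), (266, 174), (267, 174), (268, 174)]
[[ 13  13  14  18  15  11   9   5   5   5  14   5   5   9  10   5   0  10
    5   9]
 [ 14  13  13  16  15   8   4  10   5  10  10   5   5   5  10   0   5   5
    5  10]
 [ 13  14  11  13  14  11   7   9   0  10  10  10   5   0   5   5   5   5
    5  
[... 2110 characters left out ...]
  85 109
  114 190]
 [ 84  84  63  54  52  49  76  84 114 127 109 127 120 154 182 195 201 214
  216 245]
 [132 210 163 182 186 187 198 202 216 220 173 115 127 185 230 245 249 246
  245 237]
 [221 250 238 245 249 250 240 249 246 246 234 170 109 105 163 239 249 244
  242 237]
 [235 230 232 233 241 243 201 248 244 242 246 236 185 147 164 221 225 224
  223 237]
 [184 163 163 167 168 168 159 224 224 222 234 232 219 175 183 177 171 159
  155 160]
 [161 165 166 167 164 175 167 163 159 157 161 162 158 146 144 154 155 153
  150 149]
 [195 201 215 199 194 193 188 150 152 153 151 152 145 144 140 139 139 134
  128 127]
 [240 239 245 208 196 166 173 138 133 134 130 130 129 130 129 129 155 158
  174 178]]
```

Emit:
arm_command(
  moves=[
    {"tx": 0.1,"ty": 0,"tz": 0.6,"rx": 0,"ry": 0,"rz": 0,"gripper": -1},
    {"tx": 0.1,"ty": 0,"tz": 1.2,"rx": 0,"ry": 0,"rz": 0,"gripper": -1},
    {"tx": 0.1,"ty": 0,"tz": 1.5,"rx": 0,"ry": 0,"rz": 0,"gripper": -1},
    {"tx": 0.1,"ty": 0,"tz": 1.5,"rx": 0,"ry": 0,"rz": 0,"gripper": -1},
    {"tx": 0.1,"ty": 0,"tz": 1.5,"rx": 0,"ry": 0,"rz": 0,"gripper": -1},
  ],
)

```text
clock: 10.5
tcp_pos: [0.4043, 0.2508, 0.181]
ee_rot: [-0.024, 1.0, -0.001, -0.0]
force: [-0.3, -0.6, 0.3]
width: 0.102
grasp_force: 119.5
```

```bash
python3 row.py|head -2
```

```text
10.7 [-0.1   0.42 -0.77  2.    0.38  0.87  0.54] [0.4044 0.251  0.1813] F [-0.16 -0.7  -0.82] tip [0.4731 0.2505 0.0853]
row frame [-0.0007, 0.0221]
```

Emit:
arm_command(
  moves=[
    {"tx": 0,"ty": 0,"tz": 0.15,"rx": 0,"ry": 0,"rz": 0,"gripper": -1},
    {"tx": 0,"ty": 0,"tz": 0.3,"rx": 0,"ry": 0,"rz": 0,"gripper": -1},
    {"tx": 0,"ty": 0,"tz": 0.3,"rx": 0,"ry": 0,"rz": 0,"gripper": -1},
  ],
)

```text
clock: 10.95
tcp_pos: [0.4043, 0.2508, 0.1779]
ee_rot: [-0.024, 1.0, -0.001, -0.0]
force: [-0.5, -0.5, -1.0]
width: 0.099
grasp_force: 119.5
```

```bash
python3 row.py|head -2
```

```text
11.15 [-0.1   0.42 -0.77  2.    0.38  0.87  0.54] [0.4044 0.2509 0.1782] F [ 0.13  0.54 -0.35] tip [0.473  0.2504 0.0822]
row frame [-0.0008, 0.022]
```

Emit:
arm_command(
  moves=[
    {"tx": 0,"ty": 0,"tz": 0.1,"rx": 0,"ry": 0,"rz": 0,"gripper": -1},
    {"tx": 0,"ty": 0,"tz": 0.2,"rx": 0,"ry": 0,"rz": 0,"gripper": -1},
    {"tx": 0,"ty": 0,"tz": 0.2,"rx": 0,"ry": 0,"rz": 0,"gripper": -1},
    {"tx": 0,"ty": 0,"tz": 0.2,"rx": 0,"ry": 0,"rz": 0,"gripper": -1},
  ],
)

```text
clock: 11.48
tcp_pos: [0.4043, 0.2509, 0.1761]
ee_rot: [-0.024, 1.0, -0.001, -0.0]
force: [0.8, 0.4, -0.4]
width: 0.102
grasp_force: 119.5
```

```bash
python3 row.py|head -2
```

```text
11.6833 [-0.1   0.43 -0.76  2.    0.39  0.86  0.54] [0.4044 0.251  0.1762] F [-0.26  0.16 -0.17] tip [0.473  0.2504 0.0802]
row frame [-0.0008, 0.022]
```

Emit:
arm_command(
  moves=[
    {"tx": 0,"ty": 0,"tz": 0.1,"rx": 0,"ry": 0,"rz": 0,"gripper": -1},
    {"tx": 0,"ty": 0,"tz": 0.15,"rx": 0,"ry": 0,"rz": 0,"gripper": -1},
    {"tx": 0,"ty": 0,"tz": 0.15,"rx": 0,"ry": 0,"rz": 0,"gripper": -1},
    {"tx": 0,"ty": 0,"tz": 0.15,"rx": 0,"ry": 0,"rz": 0,"gripper": -1},
  ],
)

```text
clock: 12.02
tcp_pos: [0.4043, 0.2509, 0.1746]
ee_rot: [-0.024, 1.0, -0.001, -0.0]
force: [0.2, -0.9, 0.2]
width: 0.096
grasp_force: 119.5
```

```bash
python3 row.py|head -2
```

```text
12.2167 [-0.11  0.43 -0.76  2.01  0.39  0.86  0.53] [0.4044 0.2509 0.1747] F [ 0.19 -0.2  -0.17] tip [0.473  0.2504 0.0787]
row frame [-0.0008, 0.022]
```

Emit:
arm_command(
  moves=[
    {"tx": 0,"ty": 0,"tz": 0.1,"rx": 0,"ry": 0,"rz": 0,"gripper": -1},
    {"tx": 0,"ty": 0,"tz": 0.15,"rx": 0,"ry": 0,"rz": 0,"gripper": -1},
    {"tx": 0,"ty": 0,"tz": 0.15,"rx": 0,"ry": 0,"rz": 0,"gripper": -1},
    {"tx": 0,"ty": 0,"tz": 0.15,"rx": 0,"ry": 0,"rz": 0,"gripper": -1},
  ],
)

```text
clock: 12.55
tcp_pos: [0.4043, 0.2509, 0.1731]
ee_rot: [-0.024, 1.0, -0.001, -0.0]
force: [0.1, 1.1, -1.3]
width: 0.101
grasp_force: 119.5
```

```bash
python3 row.py|head -1
```

```text
12.75 [-0.11  0.43 -0.76  2.01  0.39  0.85  0.53] [0.4044 0.2509 0.1732] F [-0.28 -0.18 -0.22] tip [0.473  0.2504 0.0772]
```

Emit:
arm_command(
  moves=[
    {"tx": 0,"ty": 0,"tz": 0.1,"rx": 0,"ry": 0,"rz": 0,"gripper": -1},
    {"tx": 0,"ty": 0,"tz": 0.15,"rx": 0,"ry": 0,"rz": 0,"gripper": -1},
    {"tx": 0,"ty": 0,"tz": 0.15,"rx": 0,"ry": 0,"rz": 0,"gripper": -1},
    {"tx": 0,"ty": 0,"tz": 0.15,"rx": 0,"ry": 0,"rz": 0,"gripper": -1},
  ],
)

```text
clock: 13.08
tcp_pos: [0.4043, 0.2509, 0.1716]
ee_rot: [-0.024, 1.0, -0.001, -0.0]
force: [0.4, -0.2, 0.4]
width: 0.103
grasp_force: 119.5
```

```bash
python3 row.py|head -1
```

```text
13.2833 [-0.11  0.43 -0.76  2.01  0.39  0.85  0.53] [0.4044 0.2509 0.1717] F [ 0.34 -0.16  0.02] tip [0.473  0.2504 0.0757]
```

Emit:
arm_command(
  moves=[
    {"tx": 0,"ty": 0,"tz": 0.1,"rx": 0,"ry": 0,"rz": 0,"gripper": -1},
    {"tx": 0,"ty": 0,"tz": 0.15,"rx": 0,"ry": 0,"rz": 0,"gripper": -1},
    {"tx": 0,"ty": 0,"tz": 0.15,"rx": 0,"ry": 0,"rz": 0,"gripper": -1},
    {"tx": 0,"ty": 0,"tz": 0.15,"rx": 0,"ry": 0,"rz": 0,"gripper": -1},
  ],
)

```text
clock: 13.62
tcp_pos: [0.4043, 0.2509, 0.1701]
ee_rot: [-0.024, 1.0, -0.001, -0.0]
force: [0.7, -0.4, 0.3]
width: 0.1
grasp_force: 119.4
```

```bash
python3 row.py|head -1
```

```text
13.8167 [-0.11  0.43 -0.76  2.01  0.4   0.85  0.53] [0.4044 0.2509 0.1702] F [-0.35 -0.21 -0.28] tip [0.473  0.2504 0.0742]
```

Emit:
arm_command(
  moves=[
    {"tx": 0,"ty": 0,"tz": 0.1,"rx": 0,"ry": 0,"rz": 0,"gripper": -1},
    {"tx": 0,"ty": 0,"tz": 0.1,"rx": 0,"ry": 0,"rz": 0,"gripper": -1},
    {"tx": 0,"ty": 0,"tz": 0.1,"rx": 0,"ry": 0,"rz": 0,"gripper": -1},
  ],
)

```text
clock: 14.07
tcp_pos: [0.4045, 0.2511, 0.1692]
ee_rot: [-0.024, 1.0, -0.0, 0.0]
force: [1.1, 0.1, 1.6]
width: 0.099
grasp_force: 119.4
```

```bash
python3 row.py|head -1
```

```text
14.2667 [-0.11  0.43 -0.76  2.01  0.4   0.84  0.53] [0.4045 0.251  0.1693] F [ 0.51  0.44 -0.1 ] tip [0.4732 0.2505 0.0733]
```

Emit:
arm_command(
  moves=[
    {"tx": 0,"ty": 0,"tz": 0.1,"rx": 0,"ry": 0,"rz": 0,"gripper": -1},
    {"tx": 0,"ty": 0,"tz": 0.1,"rx": 0,"ry": 0,"rz": 0,"gripper": -1},
    {"tx": 0,"ty": 0,"tz": 0.1,"rx": 0,"ry": 0,"rz": 0,"gripper": -1},
  ],
)

```text
clock: 14.52
tcp_pos: [0.4044, 0.2508, 0.1681]
ee_rot: [-0.024, 1.0, -0.001, 0.0]
force: [-0.5, -1.2, 1.7]
width: 0.105
grasp_force: 119.4
```

```bash
python3 row.py|head -1
```

```text
14.7167 [-0.11  0.44 -0.76  2.01  0.4   0.84  0.52] [0.4044 0.2507 0.1682] F [-0.07 -0.4   1.94] tip [0.473  0.2501 0.0722]
```

Emit:
arm_command(
  moves=[
    {"tx": 0,"ty": 0,"tz": 0.1,"rx": 0,"ry": 0,"rz": 0,"gripper": -1},
    {"tx": 0,"ty": 0,"tz": 0.1,"rx": 0,"ry": 0,"rz": 0,"gripper": -1},
    {"tx": 0,"ty": 0,"tz": 0.1,"rx": 0,"ry": 0,"rz": 0,"gripper": -1},
  ],
)

```text
clock: 14.97
tcp_pos: [0.4043, 0.2508, 0.1671]
ee_rot: [-0.024, 1.0, -0.001, -0.0]
force: [-0.2, -0.4, 1.8]
width: 0.103
grasp_force: 119.5
```

```bash
python3 row.py|head -1
```

```text
15.1667 [-0.11  0.44 -0.76  2.02  0.4   0.84  0.52] [0.4043 0.2508 0.1672] F [-0.84 -0.75  2.1 ] tip [0.4729 0.2503 0.0712]
```

Contact felt at about 2 N. I'll brush to the middle.

Emit:
arm_command(
  moves=[
    {"tx": 0,"ty": -0.3,"tz": 0.03,"rx": 0,"ry": 0,"rz": 0,"gripper": -1},
    {"tx": 0,"ty": -0.7,"tz": 0.03,"rx": 0,"ry": 0,"rz": 0,"gripper": -1},
    {"tx": 0,"ty": -1.1,"tz": 0.03,"rx": 0,"ry": 0,"rz": 0,"gripper": -1},
    {"tx": 0,"ty": -1.5,"tz": 0.03,"rx": 0,"ry": 0,"rz": 0,"gripper": -1},
    {"tx": 0,"ty": -1.9,"tz": 0.03,"rx": 0,"ry": 0,"rz": 0,"gripper": -1},
    {"tx": 0,"ty": -2.2,"tz": 0.03,"rx": 0,"ry": 0,"rz": 0,"gripper": -1},
    {"tx": 0,"ty": -2.2,"tz": 0.03,"rx": 0,"ry": 0,"rz": 0,"gripper": -1},
  ],
)

```text
clock: 15.75
tcp_pos: [0.4054, 0.2274, 0.1667]
ee_rot: [-0.023, 1.0, -0.001, -0.0]
force: [-0.2, -1.1, 2.2]
width: 0.098
grasp_force: 119.5
```

```bash
python3 row.py|head -2
```

```text
15.95 [-0.06  0.42 -0.76  2.04  0.4   0.83  0.56] [0.4054 0.2287 0.1668] F [-0.16 -0.93  2.91] tip [0.474  0.2281 0.0708]
row frame [-0.0008, -0.0003]
```

Emit:
arm_command(
  moves=[
    {"tx": 0,"ty": -0.3,"tz": 0,"rx": 0,"ry": 0,"rz": 0,"gripper": -1},
    {"tx": 0,"ty": -0.7,"tz": 0,"rx": 0,"ry": 0,"rz": 0,"gripper": -1},
    {"tx": 0,"ty": -1.1,"tz": 0,"rx": 0,"ry": 0,"rz": 0,"gripper": -1},
    {"tx": 0,"ty": -1.5,"tz": 0,"rx": 0,"ry": 0,"rz": 0,"gripper": -1},
    {"tx": 0,"ty": -1.9,"tz": 0,"rx": 0,"ry": 0,"rz": 0,"gripper": -1},
    {"tx": 0,"ty": -2.2,"tz": 0,"rx": 0,"ry": 0,"rz": 0,"gripper": -1},
    {"tx": 0,"ty": -2.2,"tz": 0,"rx": 0,"ry": 0,"rz": 0,"gripper": -1},
  ],
)

```text
clock: 16.53
tcp_pos: [0.4065, 0.2055, 0.1667]
ee_rot: [-0.023, 1.0, -0.001, -0.0]
force: [-0.8, 0.0, 1.8]
width: 0.1
grasp_force: 119.4
```

```bash
python3 row.py|head -2
```

```text
16.7333 [-0.02  0.41 -0.76  2.06  0.39  0.82  0.61] [0.4062 0.2069 0.1669] F [-1.06  0.09  3.43] tip [0.4748 0.2064 0.0708]
row frame [-0.0011, -0.0221]
```

Emit:
arm_command(
  moves=[
    {"tx": 0,"ty": 0,"tz": -1,"rx": 0,"ry": 0,"rz": 0,"gripper": -1},
    {"tx": 0,"ty": 0,"tz": -4,"rx": 0,"ry": 0,"rz": 0,"gripper": -1},
    {"tx": 0,"ty": 0,"tz": -8,"rx": 0,"ry": 0,"rz": 0,"gripper": -1},
    {"tx": 0,"ty": 0,"tz": -12,"rx": 0,"ry": 0,"rz": 0,"gripper": -1},
    {"tx": 0,"ty": -1,"tz": -13,"rx": 0,"ry": 0,"rz": 0,"gripper": -1},
    {"tx": 0,"ty": -4,"tz": -13,"rx": 0,"ry": 0,"rz": 0,"gripper": -1},
    {"tx": 0,"ty": -8,"tz": -13,"rx": 0,"ry": 0,"rz": 0,"gripper": -1},
    {"tx": 0,"ty": -12,"tz": -13,"rx": 0,"ry": 0,"rz": 0,"gripper": -1},
  ],
)

```text
clock: 17.4
tcp_pos: [0.4117, 0.0867, 0.2979]
ee_rot: [-0.025, 1.0, -0.0, 0.0]
force: [1.0, -0.6, -0.6]
width: 0.099
grasp_force: 119.5
```

```bash
cat > back.py <<'E'
from h import *
from station import get_obs
o=get_obs();print(o["clock"],o["joints"].round(2),o["tcp_pos"],o["ee_rot"].round(3),o["force"].round(1))
R=Ro.from_quat([.7023,.71187,.0021,.0023]).as_matrix()
print("hover",rel([.4272,-.1204,.297],R,o),"seat",rel([.4271,-.1915,.1156],R,o))
E
python3 back.py
```

```text
17.4 [ 0.36  0.18 -0.81  1.93  0.15  1.09  1.12] [0.4117428  0.08671935 0.2978667 ] [-0.025  1.    -0.     0.   ] [ 1.  -0.6 -0.6]
hover {'t_cm': array([ -0.49, -20.76,   0.1 ]), 'r_deg': array([-0.26, -0.24, 92.13])} seat {'t_cm': array([ -0.11, -27.85,  18.25]), 'r_deg': array([-0.26, -0.24, 92.13])}
```

Emit:
arm_command(
  moves=[
    {"tx": 0,"ty": -4,"tz": 0,"rx": 0,"ry": 0,"rz": 7,"gripper": -1},
    {"tx": -0.2,"ty": -8,"tz": 0,"rx": 0,"ry": 0,"rz": 14,"gripper": -1},
    {"tx": -0.4,"ty": -12,"tz": 0,"rx": 0,"ry": 0,"rz": 21,"gripper": -1},
    {"tx": -0.5,"ty": -16,"tz": 0.1,"rx": 0,"ry": 0,"rz": 28,"gripper": -1},
    {"tx": -0.5,"ty": -20,"tz": 0.1,"rx": 0,"ry": 0,"rz": 35,"gripper": -1},
    {"tx": -0.5,"ty": -20.8,"tz": 0.1,"rx": 0,"ry": 0,"rz": 42,"gripper": -1},
    {"tx": -0.5,"ty": -20.8,"tz": 0.1,"rx": 0,"ry": 0,"rz": 49,"gripper": -1},
    {"tx": -0.5,"ty": -20.8,"tz": 0.1,"rx": 0,"ry": 0,"rz": 56,"gripper": -1},
  ],
)

```text
clock: 18.07
tcp_pos: [0.4268, -0.1211, 0.2965]
ee_rot: [0.452, 0.892, -0.0, -0.0]
force: [-0.6, -0.1, 0.0]
width: 0.105
grasp_force: 119.6
```

```bash
python3 back.py
```

```text
18.0667 [ 0.59  0.19 -0.51  1.89  0.1   1.09  0.68] [ 0.42678414 -0.12114857  0.29653599] [ 0.452  0.892 -0.    -0.   ] [-0.6 -0.1  0. ]
hover {'t_cm': array([ 0.04,  0.08, -0.05]), 'r_deg': array([-0.37, -0.12, 35.51])} seat {'t_cm': array([-5.69, -4.13, 18.1 ]), 'r_deg': array([-0.37, -0.12, 35.51])}
```

Emit:
arm_command(
  moves=[
    {"tx": 0,"ty": 0.1,"tz": 0,"rx": 0,"ry": 0,"rz": 7,"gripper": -1},
    {"tx": 0,"ty": 0.1,"tz": 0,"rx": 0,"ry": 0,"rz": 14,"gripper": -1},
    {"tx": 0,"ty": 0.1,"tz": 0,"rx": 0,"ry": 0,"rz": 21,"gripper": -1},
    {"tx": 0,"ty": 0.1,"tz": 0,"rx": -0.2,"ry": -0.1,"rz": 28,"gripper": -1},
    {"tx": 0,"ty": 0.1,"tz": 0,"rx": -0.4,"ry": -0.1,"rz": 35.5,"gripper": -1},
    {"tx": 0,"ty": 0.1,"tz": 0,"rx": -0.4,"ry": -0.1,"rz": 35.5,"gripper": -1},
    {"tx": 0,"ty": 0.1,"tz": 0,"rx": -0.4,"ry": -0.1,"rz": 35.5,"gripper": -1},
    {"tx": 0,"ty": 0.1,"tz": 0,"rx": -0.4,"ry": -0.1,"rz": 35.5,"gripper": -1},
  ],
)

```text
clock: 18.73
tcp_pos: [0.4279, -0.1195, 0.2965]
ee_rot: [0.698, 0.716, 0.002, 0.003]
force: [0.1, -0.6, -0.9]
width: 0.104
grasp_force: 119.6
```

Emit:
arm_command(
  moves=[
    {"tx": 0,"ty": 0,"tz": 0,"rx": 0,"ry": 0,"rz": 0,"gripper": -1},
    {"tx": 0,"ty": 0,"tz": 0,"rx": 0,"ry": 0,"rz": 0,"gripper": -1},
  ],
)

```text
clock: 18.9
tcp_pos: [0.4279, -0.1197, 0.2963]
ee_rot: [0.699, 0.715, 0.002, 0.003]
force: [-0.0, -0.5, -0.6]
width: 0.103
grasp_force: 119.6
```

```bash
python3 back.py && python3 - <<'E'
from h import *
from station import camera
a=load("side",1)["img"];b=camera("side")["img"]
def f(i):
    g=cv2.GaussianBlur(cv2.cvtColor(i,cv2.COLOR_BGR2GRAY),(3,3),0)[200:245,258:282];ys,xs=np.nonzero(g>75)
    r=[(y+200,round(float(xs[ys==y].mean()+258),2),int((ys==y).sum())) for y in range(0,45) if (ys==y).any()];return r
A,B=f(a),f(b);print(A[::3],A[-6:]);print(B[::3],B[-6:])
E
```

```text
18.9 [ 0.51  0.18 -0.42  1.9   0.08  1.07  0.09] [ 0.42791679 -0.11966776  0.29631623] [0.699 0.715 0.002 0.003] [-0.  -0.5 -0.6]
hover {'t_cm': array([-0.07, -0.07, -0.07]), 'r_deg': array([0.04, 0.  , 0.58])} seat {'t_cm': array([-7.17, -0.38, 18.07]), 'r_deg': array([0.04, 0.  , 0.58])}
[(200, 266.0, 7), (203, 266.0, 7), (206, 267.0, 7), (209, 267.5, 6), (212, 267.5, 6), (215, 267.5, 6), (218, 268.0, 7), (221, 268.5, 6), (224, 268.5, 6), (227, 269.0, 5), (230, 269.0, 5), (233, 269.5, 4), (236, 269.5, 4), (239, 269.5, 2)] [(234, 269.5, 4), (235, 269.5, 4), (236, 269.5, 4), (237, 269.5, 4), (238, 270.0, 3), (239, 269.5, 2)]
[(200, 266.0, 7), (203, 266.0, 7), (206, 267.0, 7), (209, 267.5, 6), (212, 267.5, 6), (215, 268.0, 7), (218, 268.5, 6), (221, 268.5, 6), (224, 268.5, 6), (227, 269.0, 5), (230, 269.0, 5), (233, 269.5, 4), (236, 269.5, 4), (239, 269.5, 2)] [(234, 269.5, 4), (235, 269.5, 4), (236, 269.5, 4), (237, 269.5, 4), (238, 270.0, 3), (239, 269.5, 2)]
```

Emit:
arm_command(
  moves=[
    {"tx": -0.2,"ty": -0.4,"tz": 3,"rx": 0,"ry": 0,"rz": 0.6,"gripper": -1},
    {"tx": -0.5,"ty": -0.4,"tz": 6,"rx": 0,"ry": 0,"rz": 0.6,"gripper": -1},
    {"tx": -0.5,"ty": -0.4,"tz": 7.6,"rx": 0,"ry": 0,"rz": 0.6,"gripper": -1},
    {"tx": -2.2,"ty": -0.4,"tz": 10.1,"rx": 0,"ry": 0,"rz": 0.6,"gripper": -1},
    {"tx": -3.3,"ty": -0.4,"tz": 11.7,"rx": 0,"ry": 0,"rz": 0.6,"gripper": -1},
    {"tx": -3.9,"ty": -0.4,"tz": 12.5,"rx": 0,"ry": 0,"rz": 0.6,"gripper": -1},
    {"tx": -3.9,"ty": -0.4,"tz": 12.5,"rx": 0,"ry": 0,"rz": 0.6,"gripper": -1},
    {"tx": -3.9,"ty": -0.4,"tz": 12.5,"rx": 0,"ry": 0,"rz": 0.6,"gripper": -1},
  ],
)

```text
clock: 19.62
tcp_pos: [0.4259, -0.1586, 0.1715]
ee_rot: [0.703, 0.711, 0.002, 0.002]
force: [0.2, 0.4, -0.2]
width: 0.101
grasp_force: 119.6
```

```bash
python3 back.py && python3 - <<'E'
from h import *
from station import camera,get_obs
o=get_obs();C=Ro.from_quat(o["ee_rot"]).as_matrix();s=camera("side");g=cv2.cvtColor(s["img"],cv2.COLOR_BGR2GRAY)
for T in([-.0674,-.0039,.0969],[-.0737,-.003,.0909]):print(proj(s,o["tcp_pos"]+C@T))
x,y=proj(s,tipw(o))[0].astype(int);print(x-10,y-14);print(g[y-14:y+12,x-10:x+12])
E
```

```text
19.6167 [ 0.54  0.34 -0.37  2.07  0.18  0.75  0.07] [ 0.42585165 -0.15861557  0.1714878 ] [0.703 0.711 0.002 0.002] [ 0.2  0.4 -0.2]
hover {'t_cm': array([  3.82,   0.26, -12.55]), 'r_deg': array([ 0.04, -0.02, -0.14])} seat {'t_cm': array([-3.29,  0.05,  5.59]), 'r_deg': array([ 0.04, -0.02, -0.14])}
[[269.3122726  286.53850952]]
[[270.05102181 286.91499592]]
259 272
[[ 53  51  52  62 194 201 163 155 143 179 220 224 217 157 203 159  75  52
   53  52  52  51]
 [ 43  50  52  53 171 221 167 155 146 174 218 223 211 157 197 175  82  52
   53  51  52  51]
 [ 31  49  53  52 164 229 170 155 148 169 216 224 214 159 181 195  91  51
   53  52  52  52]
 [ 31  50  53  51 140 227 171 155 154 163 212 224 224 164 181 194  91  52
   52  52  52  52]
 [ 32  50  52  53 120 226 178 156 154 155 209 224 222 165 181 213  99  51
   51  51  51  52]
 [ 32  50  52  53 103 226 188 159 154 152 205 224 222 161 171 228 108  52
   52  52  51  51]
 [ 31  44  51  51  97 226 213 164 154 149 202 224 222 159 167 228 108  51
   52  53  53  52]
 [ 41  41  50  53  86 219 232 171 155 145 197 223 223 166 172 229 119  56
   5
[... 989 characters left out ...]
4 227 170 152 153 167 228 244
  245 245 245 245]
 [226 227 227 244 246 211 224 232 202 160 154 227 204 159 153 171 228 244
  246 245 245 245]
 [145 144 145 220 244 210 211 230 232 200 197 230 233 168 152 156 226 243
  245 245 245 245]
 [145 145 144 145 220 203 209 230 231 231 232 233 216 162 152 150 225 241
  244 244 244 244]
 [144 144 143 143 143 192 200 229 231 230 232 233 203 159 151 142 224 239
  244 244 244 244]
 [143 142 142 142 142 171 182 228 231 230 232 233 233 169 152 158 219 237
  244 244 244 244]
 [143 143 142 142 142 135 178 227 230 230 231 232 232 168 151 165 205 235
  243 244 244 243]
 [144 143 143 142 142 136 167 227 231 230 231 232 233 201 157 143 192 234
  243 243 243 243]]
```

No contact and the tuft lies between the walls, so I continue.

Emit:
arm_command(
  moves=[
    {"tx": -0.8,"ty": 0.05,"tz": 1.1,"rx": 0,"ry": 0,"rz": 0,"gripper": -1},
    {"tx": -1.6,"ty": 0.05,"tz": 2.3,"rx": 0,"ry": 0,"rz": 0,"gripper": -1},
    {"tx": -2.4,"ty": 0.05,"tz": 3.4,"rx": 0,"ry": 0,"rz": 0,"gripper": -1},
    {"tx": -3,"ty": 0.05,"tz": 4.3,"rx": 0,"ry": 0,"rz": 0,"gripper": -1},
    {"tx": -3.2,"ty": 0.05,"tz": 4.6,"rx": 0,"ry": 0,"rz": 0,"gripper": -1},
    {"tx": -3.2,"ty": 0.05,"tz": 4.6,"rx": 0,"ry": 0,"rz": 0,"gripper": -1},
  ],
)

```text
clock: 20.17
tcp_pos: [0.427, -0.1908, 0.1253]
ee_rot: [0.703, 0.711, 0.002, 0.003]
force: [0.5, -0.5, 0.1]
width: 0.099
grasp_force: 119.6
```

```bash
python3 back.py
```

```text
20.1667 [ 0.57  0.42 -0.34  2.1   0.23  0.64  0.08] [ 0.42699119 -0.19084809  0.12530119] [0.703 0.711 0.002 0.003] [ 0.5 -0.5  0.1]
hover {'t_cm': array([  7.04,   0.22, -17.17]), 'r_deg': array([ 0.05,  0.01, -0.14])} seat {'t_cm': array([-0.06,  0.  ,  0.97]), 'r_deg': array([ 0.05,  0.01, -0.14])}
```

Emit:
arm_command(
  moves=[
    {"tx": -0.2,"ty": 0,"tz": 0.3,"rx": 0,"ry": 0,"rz": 0,"gripper": -1},
    {"tx": -0.12,"ty": 0,"tz": 0.36,"rx": 0,"ry": 0,"rz": 0,"gripper": -1},
    {"tx": -0.04,"ty": 0,"tz": 0.42,"rx": 0,"ry": 0,"rz": 0,"gripper": -1},
    {"tx": -0.04,"ty": 0,"tz": 0.42,"rx": 0,"ry": 0,"rz": 0,"gripper": -1},
    {"tx": -0.04,"ty": 0,"tz": 0.42,"rx": 0,"ry": 0,"rz": 0,"gripper": -1},
  ],
)

```text
clock: 20.58
tcp_pos: [0.4271, -0.191, 0.1213]
ee_rot: [0.703, 0.711, 0.002, 0.003]
force: [-0.2, -0.6, -0.9]
width: 0.098
grasp_force: 119.6
```

Emit:
arm_command(
  moves=[
    {"tx": 0.08,"ty": 0,"tz": 0.06,"rx": 0,"ry": 0,"rz": 0,"gripper": -1},
    {"tx": 0.16,"ty": 0,"tz": 0.12,"rx": 0,"ry": 0,"rz": 0,"gripper": -1},
    {"tx": 0.16,"ty": 0,"tz": 0.12,"rx": 0,"ry": 0,"rz": 0,"gripper": -1},
  ],
)

```text
clock: 20.83
tcp_pos: [0.4269, -0.1894, 0.1198]
ee_rot: [0.703, 0.711, 0.002, 0.003]
force: [0.1, -0.4, -0.5]
width: 0.099
grasp_force: 119.6
```

```bash
python3 back.py
```

```text
20.8333 [ 0.56  0.43 -0.34  2.11  0.23  0.63  0.08] [ 0.4268949  -0.18937718  0.11982929] [0.703 0.711 0.002 0.003] [ 0.1 -0.4 -0.5]
hover {'t_cm': array([  6.89,   0.24, -17.72]), 'r_deg': array([ 0.05,  0.01, -0.12])} seat {'t_cm': array([-0.21,  0.02,  0.42]), 'r_deg': array([ 0.05,  0.01, -0.12])}
```

Nearly on the floor with no force, so there was little slip. Now I slide down towards the stop and release.

Emit:
arm_command(
  moves=[
    {"tx": -0.09,"ty": 0,"tz": 0.13,"rx": 0,"ry": 0,"rz": 0,"gripper": -1},
    {"tx": -0.19,"ty": 0,"tz": 0.28,"rx": 0,"ry": 0,"rz": 0,"gripper": -1},
    {"tx": -0.19,"ty": 0,"tz": 0.28,"rx": 0,"ry": 0,"rz": 0,"gripper": -1},
    {"tx": -0.19,"ty": 0,"tz": 0.28,"rx": 0,"ry": 0,"rz": 0,"gripper": -1},
  ],
)

```text
clock: 21.17
tcp_pos: [0.4268, -0.1917, 0.1169]
ee_rot: [0.703, 0.711, 0.002, 0.003]
force: [0.8, -0.1, -0.2]
width: 0.1
grasp_force: 119.6
```

```bash
python3 back.py
```

```text
21.1667 [ 0.56  0.44 -0.33  2.11  0.24  0.62  0.08] [ 0.42683367 -0.19165167  0.11692544] [0.703 0.711 0.002 0.003] [ 0.8 -0.1 -0.2]
hover {'t_cm': array([  7.12,   0.24, -18.01]), 'r_deg': array([ 0.03,  0.01, -0.15])} seat {'t_cm': array([0.01, 0.03, 0.13]), 'r_deg': array([ 0.03,  0.01, -0.15])}
```

Emit:
arm_command(
  moves=[
    {"tx": 0,"ty": 0,"tz": 0,"rx": 0,"ry": 0,"rz": 0,"gripper": -0.6},
    {"tx": 0,"ty": 0,"tz": 0,"rx": 0,"ry": 0,"rz": 0,"gripper": -0.4},
    {"tx": 0,"ty": 0,"tz": 0,"rx": 0,"ry": 0,"rz": 0,"gripper": 0},
    {"tx": 0,"ty": 0,"tz": 0,"rx": 0,"ry": 0,"rz": 0,"gripper": 0.5},
    {"tx": 0,"ty": 0,"tz": 0,"rx": 0,"ry": 0,"rz": 0,"gripper": 0.8},
    {"tx": 0,"ty": 0,"tz": 0,"rx": 0,"ry": 0,"rz": 0,"gripper": 0.8},
    {"tx": 0,"ty": 0,"tz": 0,"rx": 0,"ry": 0,"rz": 0,"gripper": 0.8},
  ],
)

```text
clock: 21.75
tcp_pos: [0.427, -0.1915, 0.1171]
ee_rot: [0.703, 0.711, 0.002, 0.003]
force: [-0.5, 0.4, 0.2]
width: 0.901
grasp_force: 0.0
```

Emit:
arm_command(
  moves=[
    {"tx": 0,"ty": 0,"tz": -2,"rx": 0,"ry": 0,"rz": 0,"gripper": 0.8},
    {"tx": 0,"ty": 0,"tz": -5,"rx": 0,"ry": 0,"rz": 0,"gripper": 0.8},
    {"tx": 0,"ty": 0,"tz": -9,"rx": 0,"ry": 0,"rz": 0,"gripper": 0.8},
    {"tx": 0,"ty": 0,"tz": -13,"rx": 0,"ry": 0,"rz": 0,"gripper": 0.8},
    {"tx": 4,"ty": 0,"tz": -16,"rx": 0,"ry": 0,"rz": 0,"gripper": 0.8},
    {"tx": 8,"ty": 0,"tz": -16,"rx": 0,"ry": 0,"rz": 0,"gripper": 0.8},
    {"tx": 12,"ty": 0,"tz": -16,"rx": 0,"ry": 0,"rz": 0,"gripper": 0.8},
    {"tx": 16,"ty": 0,"tz": -16,"rx": 0,"ry": 0,"rz": 0,"gripper": 0.8},
  ],
)

```text
clock: 22.42
tcp_pos: [0.4239, -0.032, 0.2779]
ee_rot: [0.704, 0.711, 0.003, 0.004]
force: [2.3, 0.5, -0.9]
width: 0.898
grasp_force: 0.0
```

Emit:
arm_command(
  moves=[
    {"tx": 8,"ty": 0,"tz": 0,"rx": 0,"ry": 0,"rz": 0,"gripper": 0.8},
    {"tx": 8,"ty": 0,"tz": 0,"rx": 0,"ry": 0,"rz": 0,"gripper": 0.8},
    {"tx": 8,"ty": 0,"tz": 0,"rx": 0,"ry": 0,"rz": 0,"gripper": 0.8},
    {"tx": 8,"ty": 0,"tz": 0,"rx": 0,"ry": 0,"rz": 0,"gripper": 0.8},
    {"tx": 8,"ty": 0,"tz": 0,"rx": 0,"ry": 0,"rz": 0,"gripper": 0.8},
  ],
)

```text
clock: 22.83
tcp_pos: [0.423, 0.0462, 0.2769]
ee_rot: [0.703, 0.711, 0.002, 0.003]
force: [1.0, 0.5, -0.0]
width: 0.898
grasp_force: 0.0
```

```bash
python3 back.py && python3 - <<'E'
from h import *
from station import camera
for n,bs in(("side",(("brush",255,240,32,75),("spud",290,238,30,75),("dish",335,195,40,60),("board",240,145,55,60))),("top",(("cradle",338,185,45,58),("holder",175,180,75,50),("dish",280,115,40,45)))):
    a=load(n)["img"];b=camera(n)["img"]
    for k,x,y,w,h in bs:
        d=cv2.absdiff(a[y:y+h,x:x+w],b[y:y+h,x:x+w]).max(2);ys,xs=np.nonzero(d>40);print(n,k,"changed",len(xs),"max",d.max(),(xs.min()+x,xs.max()+x,ys.min()+y,ys.max()+y) if len(xs) else "")
E
```

```text
22.8333 [ 0.25  0.18 -0.55  1.97  0.11  1.02 -0.35] [0.42303283 0.0461519  0.27685637] [0.703 0.711 0.002 0.003] [ 1.   0.5 -0. ]
hover {'t_cm': array([-16.66,   0.24,  -2.  ]), 'r_deg': array([ 0.04,  0.04, -0.11])} seat {'t_cm': array([-2.375e+01,  2.000e-02,  1.615e+01]), 'r_deg': array([ 0.04,  0.04, -0.11])}
side brush changed 187 max 120 (np.int64(255), np.int64(274), np.int64(248), np.int64(314))
side spud changed 0 max 3 
side dish changed 0 max 4 
side board changed 8 max 98 (np.int64(272), np.int64(273), np.int64(145), np.int64(148))
top cradle changed 22 max 71 (np.int64(346), np.int64(373), np.int64(220), np.int64(238))
top holder changed 756 max 157 (np.int64(228), np.int64(249), np.int64(181), np.int64(229))
top dish changed 0 max 13
```

```bash
python3 - <<'E'
from h import *
from station import camera
for n,(x,y,w,h) in (("side",(260,244,16,26)),):
    for c in(load(n),camera(n)):
        g=cv2.cvtColor(c["img"],cv2.COLOR_BGR2GRAY)
        m=g[y:y+h,x:x+w]>75;print([(r+y,round(float(np.nonzero(m[r])[0].mean()+x),1)) for r in range(h) if m[r].sum()>2][::3],"first",y+np.nonzero(m.sum(1)>2)[0][0])
        print(g[292:314:2,262:282])
E
```

```text
[(248, 266.5), (251, 267.0), (254, 267.0), (257, 267.0), (260, 267.5), (263, 268.0), (266, 268.0), (269, 269.5)] first 248
[[219 244 208 210 199 135 123 136 139 139 141 151 156 226 243 245 245 245
  244 244]
 [143 143 191 200 205 152 113 134 138 140 138 130 138 224 239 244 244 244
  244 244]
 [142 142 135 177 213 163 136 153 171 178 164 152 164 205 235 243 243 244
  243 243]
 [142 141 137 152 225 167 145 171 215 223 220 162 146 177 233 243 244 244
  244 245]
 [143 142 141 146 225 200 157 155 209 224 221 161 151 177 228 243 245 245
  245 245]
 [142 141 142 134 224 229 166 146 201 223 221 151 148 153 224 244 245 245
  245 245]
 [144 144 143 135 200 228 165 142 193 222 223 166 150 161 224 241 243 243
  242 242]
 [141 141 140 137 175 226 165 140 180 215 213 171 150 157 223 237 242 243
  243 243]
 [143 143 143 143 175 225 228 162 110 136 151 135 146 162 202 234 242 243
  243 243]
 [142 142 142 142 153 223 228 162 110 131 151 139 147 144 174 230 242 243
  243 243]
 [153 143 142 142 145 221 234 210 126 128 147 160 142 139 174 227 241 243
  242 242]]
[(248, 267.5), (251, 268.0), (254, 268.0)
[... 317 characters left out ...]
 244 243
  243 243]
 [142 142 137 152 225 231 166 151 141 185 221 224 151 175 233 243 244 244
  244 245]
 [143 143 141 146 224 230 230 199 152 175 218 224 152 176 228 244 245 245
  245 245]
 [142 141 142 135 223 230 228 165 153 161 212 224 185 156 224 244 245 245
  245 245]
 [144 144 143 136 201 228 228 227 166 150 202 224 223 170 224 241 243 243
  242 242]
 [141 141 140 138 175 226 228 227 165 137 188 210 213 162 223 237 242 243
  243 243]
 [143 143 143 143 176 225 228 226 165 142 119 140 151 157 201 234 242 243
  243 243]
 [142 142 141 142 153 223 228 227 228 166 111 135 151 124 173 230 242 243
  243 243]
 [154 143 143 142 145 221 234 237 239 212 126 129 144 120 172 228 241 242
  242 242]]
```

The brush is back at the same depth, shifted about 3 mm sideways within the trough's play. The dish and spudger are unchanged. Handing in.

```bash
python3 -c "
from station import finish_job;print(finish_job())"
```

```text
the job is handed in; nothing more can be done
None
```

I pumped the dish, brushed the contacts left to right, put the brush back in its own trough and handed the job in after about 23 s of robot time; no verdict was returned.

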